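Tidy the dorm desk: sweep the nutshells, hang the cups to dry

ROBOT

A 6-joint arm with a two-finger parallel gripper is mounted at the origin on the work surface. World frame = base frame: x ahead of the robot, y to its left, z up, the work surface at z = 0. Lengths are in m, angles in degrees, forces in N, time in s.
With the tool pointing down it reaches from about 0.25 to 0.725 m from the base axis. Payload 9.7 kg.
Tool frame: the origin (TCP) lies on the centre line of the jaws, within the pads' length; the fingertips stand tip_extent ahead of it and the grasp point (between the pads) lies 3 mm ahead of it (tip_extent is the distance from the TCP to the fingertips, in m); z points along the fingers, y is the line along which they close (so a half turn about z gives the same grasp; the last joint's range is limited). The gripper opens to 85 mm and grips with 20 to 120 N. Pads are 22 mm wide; open, the fingers measure 114 mm over their backs; the gripper's body (76 mm by 85 mm) begins 54 mm behind the grasp point. The pads swing forward as they close: fully open they stand 13 mm farther back than shut.
Start: joints at [-75.745, 4.979, 10.078, 95.1, 0, 90], TCP at [0.135, -0.533, 0.253] pointing down, gripper open.
Joint ranges: [-179.16, 179.16], [-48.56, 103.87], [-65.8, 70.77], [-126.05, 130.52], [-82.76, 87.17], [-180, 180]. Speed limits (degrees/s): [127.2, 127.2, 147.25, 180, 180, 180].

INTERFACE

Orientations are given as [roll, pitch, yaw] about the fixed x, y, z axes, in that order (R = Rz(yaw) Ry(pitch) Rx(roll)).
In Python, from workcell import * gives the robot as it stands.
- The arm moves only by the tool servo_tool, never from a script. Its argument "rows" is a list of rows, each an object with "offset": the shift along the tool's x, y, z as a fraction of full scale, a list of three; "yaw": the turn about the tool's z as a fraction of full scale; "claw": the closure, from 0 (fully open) to 1 (shut). A call has 1 to 12 rows; each row is the pose to reach, as a shift and turn from the pose commanded when the call began, along the tool's axes at that moment, turning the shorter way round; what a row does not reach only later rows make up. Full scale, the value 1, is 0.1 m for a shift and pi rad for a turn. A row lasts 1/8 s, in which the tool goes at most 62.5 mm and 10.7 degrees, less where a joint would pass 70% of its speed; a pose out of reach is approached as far as the arm can. A call with a number of a shift or a turn outside -1 to 1 is refused whole. A call with a gripper value outside its range is refused whole. The fingers move at their own pace and stop on an object; "squeeze" is the grip in N (left out, the last holds). Time passes only in rows, so rows that repeat a pose let the fingers close. It gives the time, the measured TCP pose, the force, the opening and the grip force at its end, in the units of the state.
- get_obs(): the state, without advancing time (a new reading comes with each control period).
- camera(name): name is "side" or "top"; returns (picture, depth): 480x640x3 uint8, red, green, blue; 480x640 float32, m along the optical axis (not along the pixel's ray), 0 where there is no reading.
- camera_info(name): a dict with "fx", "fy", "cx", "cy" (pixels), "dist" ([k1, k2, p1, p2, k3] as OpenCV has them; the pictures are not rectified), "cam_to_world" (4x4, takes a point from camera to world coordinates). Camera axes: x right, y up, looking along -z (the intrinsics and any distortion apply to the point x, -y, -z); pixel columns grow to the right and rows downward; lengths in m; the calibration is good to about 2 mm. A picture is of the moment at which its call begins. camera_info takes no time and is no camera call.
- job_done(): hands the job in; it is judged then, once.
The state is a dict: "time": time; "q": joint angles; "qd": joint speeds; "joint_efforts": joint torques, N m; "ee_pos": TCP position; "tcp_rot": TCP orientation; "wrist_force": force on the tool from outside, world axes, zero at the start; "torque": the same for the moment, N m; "opening": finger opening in m; "grasp_force": force on a finger pad.
Only numpy, scipy, OpenCV 4.12 (cv2) and the standard library are available. Lean on these libraries where they do the work, as an engineer would, in place of code of your own. Each camera call takes 0.05 s, during which the arm holds its last target. There are 200 camera calls.

TASK

First, while the cups still lie on the desk, take the scraper block and sweep every walnut shell off the wooden crumb board into the blue catch tray at its open end, touching the shells with the scraper only, never with the gripper; then stand the scraper back in its white caddy. Then hang every rinsed cup upside down on a peg of the drying rack, one cup to a peg (any peg), with its rim resting flat on the rack's base. Leave the flask, the bottle and the phone on its stand where they are.

Things in the scene. Friction and masses are not known exactly. Their poses are not given: they have to be found in the camera images.
- cup0: green square plastic cup, 56 x 56 mm outside, 100 mm long, walls and bottom 4 mm (inside 48 x 48 mm, 96 mm deep), 90 g; starts lying on its side, mouth roughly to +y. Origin on the cup's axis, 50 mm from either end (28 mm above the desk while lying); +x points out of the mouth along the axis, y and z square to the flat sides. May be absent
- cup1: blue square plastic cup, 56 x 56 mm outside, 100 mm long, walls and bottom 4 mm (inside 48 x 48 mm, 96 mm deep), 90 g; starts lying on its side, mouth roughly to +y. Origin on the cup's axis, 50 mm from either end (28 mm above the desk while lying); +x points out of the mouth along the axis, y and z square to the flat sides. May be absent
- cup2: pink square plastic cup, 56 x 56 mm outside, 100 mm long, walls and bottom 4 mm (inside 48 x 48 mm, 96 mm deep), 90 g; starts lying on its side, mouth roughly to +y. Origin on the cup's axis, 50 mm from either end (28 mm above the desk while lying); +x points out of the mouth along the axis, y and z square to the flat sides. May be absent
- rack: fixed drying rack: grey base plate 310 mm (x) by 80 mm (y), 14 mm thick, with three upright round wooden pegs 26 mm in diameter in a row along x, 100 mm apart. Origin under the middle of the base, on the desk; z up
- peg0 (a point): foot of the -x end peg, on its axis at the top face of the rack's base; the peg rises 75 mm above this point, 26 mm in diameter, its tip rounded
- peg1 (a point): foot of the middle peg, on its axis at the top face of the rack's base; the peg rises 75 mm above this point, 26 mm in diameter, its tip rounded
- peg2 (a point): foot of the +x end peg, on its axis at the top face of the rack's base; the peg rises 75 mm above this point, 26 mm in diameter, its tip rounded
- board: fixed wooden crumb board, origin on the desk under the slab's middle. Slab 220 mm along x (-110 to +110), top face 36 mm above the desk; side fences along y = +-70 mm (inner faces, 140 mm apart) rise to 46 mm; the end at x = -110 is open, and at x = +110 the slab ends over the catch tray. x points from the slab to the tray
- tray (a point): middle of the floor of the blue catch tray, fixed to the board's +x end (axes as the board's): inside 104 mm (x) by 140 mm (y), floor 6 mm above the desk, i.e. 30 mm below the slab's top, walls to 46 mm above the desk
- shell0: brown half walnut shell, a dome 32 mm in diameter and 13 mm high, flat side down on the board at the start; origin in the middle of its flat underside, z up through the dome. May be absent
- shell1: brown half walnut shell, a dome 32 mm in diameter and 13 mm high, flat side down on the board at the start; origin in the middle of its flat underside, z up through the dome. May be absent
- shell2: brown half walnut shell, a dome 32 mm in diameter and 13 mm high, flat side down on the board at the start; origin in the middle of its flat underside, z up through the dome. May be absent
- shell3: brown half walnut shell, a dome 32 mm in diameter and 13 mm high, flat side down on the board at the start; origin in the middle of its flat underside, z up through the dome. May be absent
- shell4: brown half walnut shell, a dome 32 mm in diameter and 13 mm high, flat side down on the board at the start; origin in the middle of its flat underside, z up through the dome. May be absent
- scraper: scraper block: yellow head with a rubber sole 124 mm (x, the sweeping width) by 30 mm (y) by 30 mm high, with a black upright handle on top, 64 mm (x) by 24 mm (y, the grip), from 30 to 84 mm above the sole; 160 g. Origin in the middle of the sole, z up. Starts standing in the caddy
- caddy: fixed low white open tray for the scraper, outside 152 mm (x) by 58 mm (y), walls 4 mm thick and 22 mm high, inner floor 4 mm above the desk. Origin under its middle on the desk; the scraper's x lies along its x
- flask: bystander: white round flask with blue lid, 74 mm in diameter, 145 mm high; origin under its middle
- bottle: bystander: green bottle, 62 mm in diameter, 170 mm high; origin under its middle
- phone: bystander: black phone on a grey stand, foot 80 x 80 mm, 160 mm high; origin under the foot's middle

How it is judged:
By the outcome, as a careful person would: the job done as asked, in the order asked, and still so for the second after the job is handed in, with the robot touching nothing.
Of cup0, cup1, cup2 only 2 to 3 are there at a start; the rules pass over those that are not, and their reading is None.
Of shell0, shell1, shell2, shell3, shell4 only 3 to 5 are there at a start; the rules pass over those that are not, and their reading is None.
At some moment in a run one of cup0, cup1, cup2 may be knocked a few centimetres aside while the robot is not near it.
It also fails if it takes over 210 s, if anything falls off the work surface, if the arm or the gripper's body presses on something with over 40 N, if the wrist force passes 120 N, or if a joint passes its speed limit or range.

## Working session

There is one attempt and no reset: what is moved stays moved. The work goes in short steps, Python scripts to look and compute and a tool call to move; the robot and the scene stay as the last step left them, time stands still between calls to the robot, and variables do not carry over. Pictures are saved under pics/ and viewed, at most 14 in all, crops included, and the job is handed in when it is done.

Besides the shell and the picture viewer there is one more tool, called as name(argument=value, ...), one argument or row to a line, values as JSON. servo_tool: Moves the arm, as the interface text tells. Its arguments: {"type":"object","properties":{"rows":{"type":"array"},"squeeze":{"type":"number"}},"required":["rows"]}

```bash
mkdir -p pics; ls
python3 - <<'E'
from workcell import *
import cv2,numpy as np
o=get_obs();print(o)
for n in("top","side"):
    p,d=camera(n);np.savez(f"pics/{n}0.npz",p=p,d=d);cv2.imwrite(f"pics/{n}0.png",p[:,:,::-1]);print(n,camera_info(n))
E
```

```text
pics
{'time': 0.0, 'q': array([-7.57455368e+01,  5.01099390e+00,  1.00325453e+01,  9.51011015e+01,
       -2.21002475e-04,  8.99998144e+01]), 'qd': array([ 0.07566489,  0.02387013, -0.0049235 ,  0.03492628,  0.00909467,
        0.01278871]), 'joint_efforts': array([-2.22994968e-03, -5.20389998e+01,  4.64802969e+01,  1.63462147e-02,
       -1.50396418e-04,  1.07417614e-05]), 'ee_pos': array([ 0.13537015, -0.53285139,  0.25256699]), 'tcp_rot': array([-1.79920450e+02,  2.20744615e-04,  1.42546491e+01]), 'wrist_force': array([-0.27706692, -0.06045579, -0.06855768]), 'torque': array([ 0.02926267, -0.00921223,  0.00391801]), 'grasp_force': 0.0, 'opening': 0.08552313287400781}
top {'fx': 581.6152981249704, 'fy': 581.6152981249704, 'cx': 321.515377263126, 'cy': 245.64541913327233, 'dist': array([-0.19598911,  0.        ,  0.        ,  0.        ,  0.        ]), 'cam_to_world': array([[-2.29248269e-02,  9.81481008e-01, -1.90182762e-01,
         3.21126732e-01],
       [-9.99732883e-01, -2.30646066e-02,  1.47873511e-03,
        -7.61708217e-02],
       [-2.93514017e-03,  1.90165861e-01,  9.81747590e-01,
         1.53148407e+00],
       [ 0.00000000e+00,  0.00000000e+00,  0.00000000e+00,
         1.00000000e+00]])}
side {'fx': 433.6627576434569, 'fy': 433.6627576434569, 'cx': 320.67445202039454, 'cy': 238.61260231768597, 'dist': array([-0.04126716,  0.        ,  0.        ,  0.        ,  0.        ]), 'cam_to_world': array([[ 0.88228469,  0.34642292, -0.31869248,  0.26581717],
       [-0.47029243,  0.62000983, -0.62802297, -0.69159696],
       [-0.01996908,  0.70397371,  0.70994525,  0.7869543 ],
       [ 0.        ,  0.        ,  0.        ,  1.        ]])}
```

View pics/top0.png

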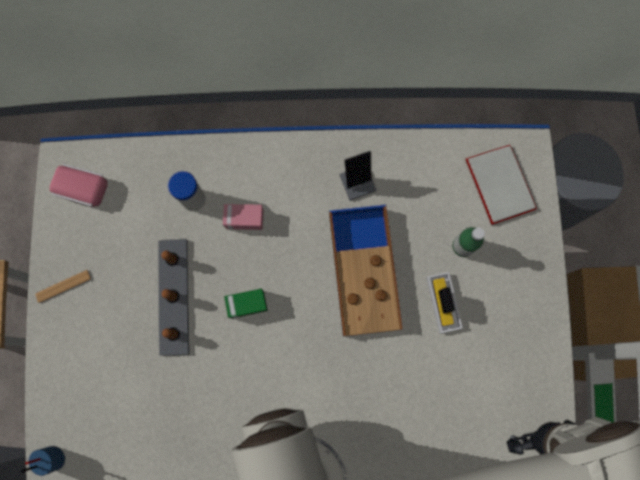

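View pics/side0.png

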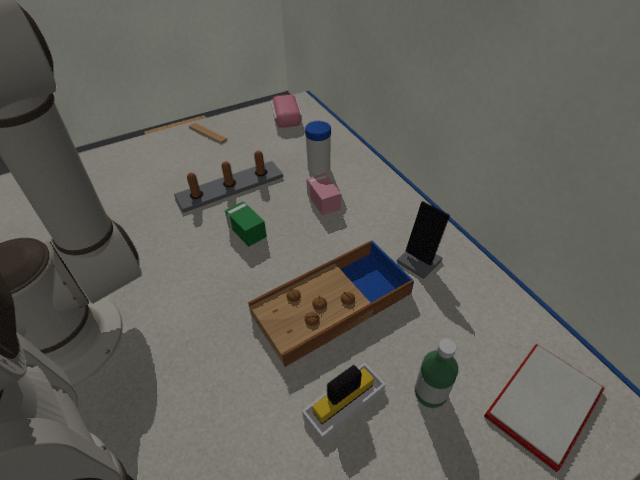

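The top view shows the green cup at (246,303), the pink cup at (243,216), and no blue cup. Pegs are at about (170,258/295/333). The board is around (368,270) with its tray toward the top and four shells at (376,260), (370,283), (382,295), (353,298). The caddy and scraper are at (446,302), the bottle at (468,240), the phone at (358,175) and the flask at (183,185). The pink object at (78,186) is a distractor.

```bash
cat > h.py <<'E'
from workcell import *
import cv2,numpy as np
def undist(n,uv):
    c=camera_info(n);K=np.array([[c["fx"],0,c["cx"]],[0,c["fy"],c["cy"]],[0,0,1]])
    return cv2.undistortPoints(np.float64(uv).reshape(-1,1,2),K,np.array(c["dist"])).reshape(-1,2),c["cam_to_world"]
def rays(n,uv):
    p,T=undist(n,uv);d=np.c_[p[:,0],-p[:,1],-np.ones(len(p))]@T[:3,:3].T
    return T[:3,3],d
def plane(n,uv,z):
    o,d=rays(n,uv);return o+d*((z-o[2])/d[:,2])[:,None]
def cloud(n,m,dep):
    v,u=np.nonzero(m&(dep>0));o,d=rays(n,np.c_[u,v]);return o+d*dep[v,u][:,None]
def tri(a,b):  # a=top uv, b=side uv
    o1,d1=rays("top",[a]);o2,d2=rays("side",[b]);d1,d2=d1[0],d2[0]
    s=np.linalg.lstsq(np.c_[d1,-d2],o2-o1,rcond=None)[0];p,q=o1+s[0]*d1,o2+s[1]*d2
    return (p+q)/2,np.linalg.norm(p-q)
def hsv(p):return cv2.cvtColor(p,cv2.COLOR_RGB2HSV)
def mask(p,lo,hi,box):
    m=cv2.inRange(hsv(p),lo,hi)>0;k=np.zeros_like(m);x0,y0,x1,y1=box;k[y0:y1,x0:x1]=1;return m&k
def rect(P):
    r=cv2.minAreaRect((P[:,:2]*1000).astype(np.float32));return np.round(r[0],1),np.round(r[1],1),round(r[2],1)
def tcpdelta(w):  # world displacement -> fraction offsets in tool axes
    from scipy.spatial.transform import Rotation as R
    return R.from_euler('xyz',get_obs()["tcp_rot"],degrees=True).inv().apply(w)/0.1
E
cat > m.py <<'E'
from h import *
I={n:np.load(f"pics/{n}0.npz") for n in("top","side")}
def rep(name,n,lo,hi,box,zr=None,top=.006):
    m=mask(I[n]["p"],lo,hi,box);P=cloud(n,m,I[n]["d"])
    if len(P)<5:print(name,n,"none",m.sum());return
    zt=np.percentile(P[:,2],90);Q=P[abs(P[:,2]-zt)<top] if zr is None else P[(P[:,2]>zr[0])&(P[:,2]<zr[1])]
    print(name,n,len(P),"z%.4f"%zt,rect(Q) if len(Q)>3 else "", "mean",np.round(Q.mean(0),4))
rep("green","top",(45,80,30),(80,255,255),(215,280,280,325));rep("green","side",(45,80,30),(80,255,255),(215,195,280,250))
rep("pink","top",(150,40,40),(180,255,255),(215,195,275,240));rep("pink","side",(150,40,40),(180,255,255),(300,170,350,220))
rep("yellow","top",(20,120,60),(35,255,255),(425,265,470,340));rep("yellow","side",(20,120,60),(35,255,255),(300,360,390,435))
rep("handle","top",(0,0,0),(180,255,35),(435,280,460,315));rep("handle","side",(0,0,0),(180,255,45),(320,360,370,405))
rep("caddywhite","top",(0,0,135),(180,40,255),(425,265,470,340),(.012,.03))
rep("blue","top",(105,120,30),(130,255,255),(325,200,395,260),(0,.02))
rep("brown","top",(5,80,40),(20,255,255),(325,200,405,340),(.039,.06))
rep("slab","top",(5,80,40),(20,255,255),(325,200,405,340),(.028,.039))
for k,b in enumerate([(160,248,182,268),(160,286,182,305),(160,325,182,344)]):
    rep("peg%d"%k,"top",(0,80,20),(20,255,255),b)
for k,b in enumerate([(185,168,203,198),(218,158,236,188),(250,148,268,178)]):
    rep("peg%d"%k,"side",(0,80,20),(20,255,255),b)
m=np.ones((480,640),bool);P=cloud("top",m,I["top"]["d"]);v=I["top"]["d"]>0
rep("rack","top",(0,0,0),(180,70,110),(150,230,195,362),(.009,.02))
for n in I:
  p=I[n]["p"]; b=(340,250,392,312) if n=="top" else (280,280,365,330)
  m=mask(p,(0,60,0),(15,255,115),b);c=cv2.connectedComponentsWithStats(m.astype(np.uint8))
  for s,g in zip(c[2][1:],c[3][1:]):
    if s[4]>15: print("shell?",n,s[4],g.round(1),plane(n,[g],.042)[0].round(4))
for n,uv,z in(("top",(473,235),.17),("top",(358,175),.1),("top",(183,183),.145)):print(plane(n,[uv],z)[0].round(3))
cv2.imwrite("pics/c1.png",cv2.resize(I["top"]["p"][190:350,320:480,::-1],None,fx=3.7,fy=3.7,interpolation=cv2.INTER_CUBIC))
E
python3 m.py
```

```text
green top 742 z0.0615 (array([463. , 120.5]), array([55.8, 97. ]), 10.8) mean [0.4641 0.114  0.0589]
green side 997 z0.0576 (array([462.5, 123.4]), array([ 57.6, 103.3]), 10.4) mean [0.4632 0.1137 0.0562]
pink top 884 z0.0611 (array([695.1, 128.4]), array([98.9, 57.3]), 87.2) mean [0.6941 0.125  0.0587]
pink side 912 z0.0574 (array([693.9, 129.9]), array([106.7,  57.1]), 86.6) mean [0.6926 0.1232 0.0562]
yellow top 371 z0.0417 (array([ 456.3, -390.4]), array([122.3,  29. ]), 8.6) mean [ 0.4531 -0.3889  0.0389]
yellow side 799 z0.0352 (array([ 455.8, -392. ]), array([124.6,  29.7]), 8.5) mean [ 0.4453 -0.3969  0.0334]
handle top 232 z0.0922 (array([ 455.9, -390.7]), array([57.3, 20.8]), 11.6) mean [ 0.4553 -0.3909  0.0898]
handle side 813 z0.0888 (array([ 454.8, -392.1]), array([62.9, 22.2]), 9.0) mean [ 0.4544 -0.3931  0.0872]
caddywhite top 1610 z0.0194 (array([ 455.7, -394.7]), array([152.1,  65.2]), 10.6) mean [ 0.455  -0.3836  0.0218]
blue top 1987 z0.0174 (array([ 657.5, -180.9]), array([ 99.5, 135.2]), 5.1) mean [ 0.6582 -0.1808  0.0079]
brown top 5119 z0.0476 (array([ 542.9, -
[... 793 characters left out ...]
5 (array([488. , 310.3]), array([312.4,  99.4]), 1.7) mean [0.4822 0.3167 0.015 ]
shell? top 21 [390.7 255.7] [ 0.5787 -0.2581  0.042 ]
shell? top 123 [376.  260.4] [ 0.5673 -0.2192  0.042 ]
shell? top 110 [369.9 283. ] [ 0.5085 -0.2009  0.042 ]
shell? top 113 [341.8 298.6] [ 0.4699 -0.1273  0.042 ]
shell? top 133 [381.1 295.3] [ 0.476  -0.2288  0.042 ]
shell? top 121 [353.5 298.7] [ 0.4689 -0.1574  0.042 ]
shell? side 345 [292.  290.9] [ 0.4709 -0.1432  0.042 ]
shell? side 182 [347.5 299.2] [ 0.5647 -0.2202  0.042 ]
shell? side 388 [315.2 312.2] [ 0.4893 -0.2168  0.042 ]
shell? side 426 [348.8 320.6] [ 0.5397 -0.2682  0.042 ]
[ 0.603 -0.446  0.17 ]
[ 0.782 -0.177  0.1  ]
[0.758 0.267 0.145]
```

View pics/c1.png

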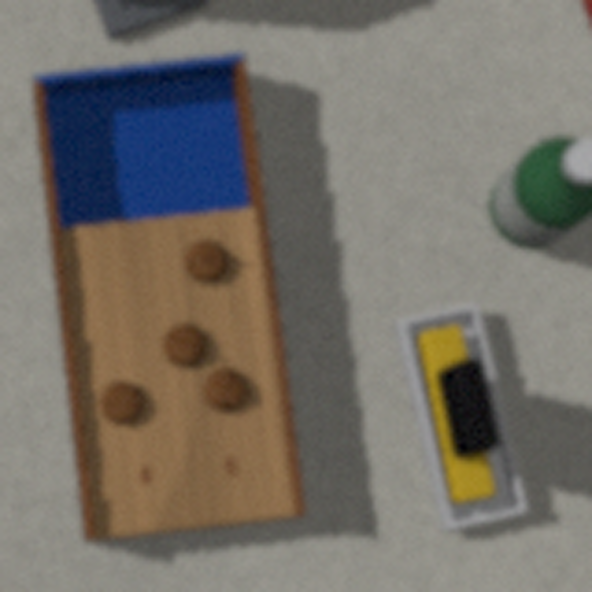

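The crop shows four shells at crop positions (208,262), (187,345), (228,390) and (124,403). The two small dark dots at (147,475) and (231,466) are stains on the board. The scraper handle is at (468,408).

The tool can only point down. To turn each cup, I'll grip it near its closed end and pivot it about the rim, with the rim against the side of the rack's base plate.

servo_tool(
  rows=[
    {"offset": [0.33,-0.06,0],"yaw": 0.01,"claw": 0},
    {"offset": [0.66,-0.12,0],"yaw": 0.02,"claw": 0},
    {"offset": [1,-0.17,0],"yaw": 0.029,"claw": 0},
    {"offset": [1,-0.17,0],"yaw": 0.029,"claw": 0},
  ],
)

```text
time: 0.6
ee_pos: [0.2297, -0.4911, 0.2529]
tcp_rot: [-180.0, -0.0, 9.2]
wrist_force: [0.4, -0.8, -0.1]
opening: 0.085
grasp_force: 0.0
```

Run:
```python
import workcell;print([n for n in dir(workcell) if n[0]!='_'])
from h import *
o=get_obs();print(o["time"],o["ee_pos"],o["tcp_rot"],o["q"])
print(tcpdelta(np.array([.4555,-.3918,.066])-o["ee_pos"]))
```

```text
['PlanningError', 'camera', 'camera_info', 'get_obs', 'job_done', 'tip_extent']
0.6 [ 0.22965485 -0.49112205  0.25289469] [-1.79954437e+02 -1.21139194e-03  9.17552669e+00] [-6.49452299e+01  3.92808388e+00  8.91720130e+00  9.50326099e+01
  1.36315923e-02  1.05879238e+02]
[ 2.38789232 -0.61889362  1.86949018]
```

servo_tool(
  rows=[
    {"offset": [0.33,-0.1,0],"yaw": 0,"claw": 0},
    {"offset": [0.66,-0.2,0],"yaw": 0,"claw": 0},
    {"offset": [1,-0.31,0],"yaw": 0,"claw": 0},
  ],
)

```text
time: 0.98
ee_pos: [0.3222, -0.4456, 0.253]
tcp_rot: [-180.0, 0.0, 9.0]
wrist_force: [-0.3, -0.5, -0.5]
opening: 0.0851
grasp_force: 0.0
```

servo_tool(
  rows=[
    {"offset": [0.33,-0.1,0.1],"yaw": 0,"claw": 0},
    {"offset": [0.66,-0.2,0.2],"yaw": 0,"claw": 0},
    {"offset": [1,-0.31,0.3],"yaw": 0,"claw": 0},
    {"offset": [1,-0.31,0.3],"yaw": 0,"claw": 0},
  ],
)

```text
time: 1.48
ee_pos: [0.4167, -0.3986, 0.2218]
tcp_rot: [-179.9, 0.1, 9.2]
wrist_force: [-0.1, 0.8, -0.8]
opening: 0.0853
grasp_force: 0.0
```

Run:
```python
import workcell;print(workcell.tip_extent)
from h import *
o=get_obs();print(o["time"],o["ee_pos"],o["tcp_rot"],o["q"])
print(tcpdelta(np.array([.4555,-.3918,.066])-o["ee_pos"]))
```

```text
0.022
1.475 [ 0.41666097 -0.39856652  0.22179574] [-1.79892560e+02  7.73916249e-02  9.17526861e+00] [-4.37298958e+01  8.24203343e+00  1.01478664e+01  9.20382088e+01
  3.07050675e-03  1.27094905e+02]
[ 0.39631449 -0.00194816  1.55742986]
```

servo_tool(
  rows=[
    {"offset": [0.2,0,0.3],"yaw": 0,"claw": 0},
    {"offset": [0.39,0,0.65],"yaw": 0,"claw": 0},
    {"offset": [0.39,0,1],"yaw": 0,"claw": 0},
    {"offset": [0.39,0,1],"yaw": 0,"claw": 0},
  ],
)

```text
time: 1.98
ee_pos: [0.4524, -0.393, 0.1208]
tcp_rot: [-179.8, 0.2, 9.0]
wrist_force: [-0.0, -0.5, -0.5]
opening: 0.0849
grasp_force: 0.0
```

servo_tool(
  rows=[
    {"offset": [0,0,0.2],"yaw": 0,"claw": 0},
    {"offset": [0,0,0.4],"yaw": 0,"claw": 0},
    {"offset": [0,0,0.56],"yaw": 0,"claw": 0},
    {"offset": [0,0,0.56],"yaw": 0,"claw": 0.3},
    {"offset": [0,0,0.56],"yaw": 0,"claw": 0.6},
    {"offset": [0,0,0.56],"yaw": 0,"claw": 1},
    {"offset": [0,0,0.56],"yaw": 0,"claw": 1},
    {"offset": [0,0,0.56],"yaw": 0,"claw": 1},
    {"offset": [0,0,0.56],"yaw": 0,"claw": 1},
  ],
  squeeze=60,
)

```text
time: 3.1
ee_pos: [0.4548, -0.3935, 0.0682]
tcp_rot: [179.9, -0.0, 9.0]
wrist_force: [-0.0, -0.1, 5.7]
opening: 0.0233
grasp_force: 61.1
```

servo_tool(
  rows=[
    {"offset": [0,0,-0.1],"yaw": 0,"claw": 1},
    {"offset": [0,0,-0.2],"yaw": 0,"claw": 1},
    {"offset": [0,0,-0.4],"yaw": 0,"claw": 1},
    {"offset": [0,0,-0.6],"yaw": 0,"claw": 1},
    {"offset": [0,0,-0.8],"yaw": 0,"claw": 1},
    {"offset": [0,0,-1],"yaw": 0,"claw": 1},
    {"offset": [0,0,-1],"yaw": 0,"claw": 1},
  ],
)

```text
time: 3.98
ee_pos: [0.455, -0.3937, 0.1692]
tcp_rot: [179.9, -0.1, 9.0]
wrist_force: [0.5, -0.5, -1.7]
opening: 0.0232
grasp_force: 60.3
```

```bash
cat > look.py <<'E'
import sys
from h import *
def snap(t):
    I={}
    for n in("top","side"):
        p,d=camera(n);I[n]={"p":p,"d":d};np.savez(f"pics/{n}{t}.npz",p=p,d=d);cv2.imwrite(f"pics/{n}{t}.png",p[:,:,::-1])
    return I
def rep(I,name,n,lo,hi,box,zr=None,top=.006):
    m=mask(I[n]["p"],lo,hi,box);P=cloud(n,m,I[n]["d"])
    if len(P)<5:print(name,n,"none",m.sum());return
    zt=np.percentile(P[:,2],90);Q=P[abs(P[:,2]-zt)<top] if zr is None else P[(P[:,2]>zr[0])&(P[:,2]<zr[1])]
    print(name,n,len(P),"z%.4f"%zt,rect(Q) if len(Q)>3 else "", "mean",np.round(Q.mean(0),4))
E
python3 - <<'E'
from look import *
I=snap(1)
for n in I: rep(I,"yellow",n,(20,120,60),(35,255,255),(250,200,500,440))
o=get_obs();print(o["ee_pos"],o["tcp_rot"])
E
```

```text
yellow top 180 z0.1415 (array([ 492.9, -386.3]), array([45.4, 29.2]), 3.2) mean [ 0.4986 -0.3833  0.1385]
yellow side 684 z0.1346 (array([ 455.5, -392.8]), array([123.5,  29.8]), 8.7) mean [ 0.4233 -0.3999  0.1331]
[ 0.45443243 -0.39312489  0.16682884] [-1.79984757e+02  1.04160802e-02  9.03519323e+00]
```

Run:
```python
from look import *
for n,b in(("top",(325,200,405,340)),("side",(245,240,415,362))):
    I=np.load(f"pics/{n}0.npz");m=mask(I["p"],(3,60,30),(22,255,255),b);P=cloud(n,m,I["d"])
    Q=P[(P[:,2]>.042)&(P[:,2]<.052)]
    S=P[(P[:,2]>.033)&(P[:,2]<.040)];print(n,rect(Q),np.median(Q[:,2]),np.median(S[:,2]))
    for a in(4,5,6):
        t=np.radians(a);c,s=np.cos(t),np.sin(t);q=Q[:,:2]-[.54,-.19];x=q[:,0]*c+q[:,1]*s;y=-q[:,0]*s+q[:,1]*c
        h=lambda k:np.round(np.percentile(y[k],[1,5,50,95,99])*1000,1)
        print(a,"L near",h((y>.05)&(x<0)),"L far",h((y>.05)&(x>.0)),"R near",h((y<-.05)&(x<0)),"R far",h((y<-.05)&(x>0)))
    print("x",np.percentile(x,[0.5,99.5]))
o=get_obs()["ee_pos"];t=np.radians(5)
tgt=np.array([.543,-.1894])+(-54-83)/1000*np.array([np.cos(t),np.sin(t)]);print(tgt,tcpdelta(np.r_[tgt,.064+.06]-o))
```

```text
top (array([ 541.1, -189.9]), array([321.7, 153.2]), 5.0) 0.04583610702938545 0.036912166096829235
4 L near [50.5 51.6 71.1 75.1 75.8] L far [50.8 60.2 74.9 78.  79.1] R near [-77.8 -76.8 -72.8 -52.9 -50.8] R far [-75.3 -74.4 -71.  -67.3 -59.3]
5 L near [50.6 52.2 72.2 76.2 76.5] L far [50.3 56.1 73.4 76.3 76.5] R near [-76.1 -75.4 -71.5 -54.6 -50.9] R far [-76.1 -75.5 -72.6 -69.  -59.6]
6 L near [50.6 51.9 73.5 77.9 78.9] L far [51.7 61.1 72.  75.3 76. ] R near [-75.4 -74.6 -70.3 -54.5 -52.1] R far [-78.3 -77.4 -73.8 -68.  -50.4]
x [-0.1573056  0.1595625]
side (array([ 543.1, -187.8]), array([326.6, 154.6]), 5.0) 0.045729504604929305 0.03598576516351387
4 L near [50.4 68.6 72.4 76.4 77.7] L far [71.4 72.  75.1 78.8 79.7] R near [-76.6 -76.3 -73.2 -69.5 -68.7] R far [-74.4 -73.5 -70.8 -67.1 -66.4]
5 L near [50.7 54.7 73.6 77.7 78.8] L far [70.6 71.  73.6 77.2 77.8] R near [-74.9 -74.5 -71.7 -68.3 -67.6] R far [-75.1 -74.7 -72.1 -68.6 -68. ]
6 L near [50.7 52.8 75.1 79.2 79.8] L far [68.4 69.3 72.4 76.5 77. ] R near [-74.4 -73.6 -70.4 -66.5 -65.8] R far [-77.2 -76.6 -73.4 -69.3 -68.3]
x [-0.15786362  0.16103586]
[ 0.40652133 -0.20134034] [-0.17190776 -1.96917514  0.42884356]
```

servo_tool(
  rows=[
    {"offset": [0,-0.1,0],"yaw": -0.05,"claw": 1},
    {"offset": [0,-0.2,0],"yaw": -0.1,"claw": 1},
    {"offset": [0,-0.3,0],"yaw": -0.15,"claw": 1},
    {"offset": [0,-0.4,0],"yaw": -0.2,"claw": 1},
    {"offset": [0,-0.5,0],"yaw": -0.25,"claw": 1},
    {"offset": [0,-0.6,0],"yaw": -0.3,"claw": 1},
    {"offset": [0,-0.7,0],"yaw": -0.35,"claw": 1},
    {"offset": [0,-0.8,0],"yaw": -0.4,"claw": 1},
    {"offset": [0,-0.9,0],"yaw": -0.45,"claw": 1},
    {"offset": [0,-1,0],"yaw": -0.479,"claw": 1},
    {"offset": [0,-1,0],"yaw": -0.479,"claw": 1},
  ],
)

```text
time: 5.45
ee_pos: [0.4384, -0.2938, 0.1664]
tcp_rot: [-179.9, -0.0, 95.3]
wrist_force: [0.1, -0.1, -2.0]
opening: 0.0235
grasp_force: 60.4
```

Run:
```python
from h import *
o=get_obs();print(o["ee_pos"],o["tcp_rot"],o["q"]);print(tcpdelta([.4065,-.2013,.124]-o["ee_pos"]))
```

```text
[ 0.43842529 -0.29384114  0.16639236] [-1.79941759e+02 -4.95292654e-02  9.52518667e+01] [-3.38316218e+01  1.13406666e+00 -3.54330455e+00  8.53990632e+01
  1.72761028e-03  5.09164853e+01]
[ 0.95038219 -0.23277414  0.42498218]
```

servo_tool(
  rows=[
    {"offset": [0.2,-0.05,0],"yaw": 0,"claw": 1},
    {"offset": [0.4,-0.1,0],"yaw": 0,"claw": 1},
    {"offset": [0.6,-0.15,0],"yaw": 0,"claw": 1},
    {"offset": [0.8,-0.2,0],"yaw": 0,"claw": 1},
    {"offset": [0.95,-0.23,0],"yaw": 0,"claw": 1},
    {"offset": [0.95,-0.23,0.3],"yaw": 0,"claw": 1},
    {"offset": [0.95,-0.23,0.4],"yaw": 0,"claw": 1},
    {"offset": [0.95,-0.23,0.4],"yaw": 0,"claw": 1},
  ],
)

```text
time: 6.45
ee_pos: [0.4068, -0.2017, 0.127]
tcp_rot: [-179.9, -0.0, 95.2]
wrist_force: [-0.2, -0.1, -1.8]
opening: 0.0231
grasp_force: 60.2
```

Run:
```python
from look import *
I=snap(2)
rep(I,"yellow","side",(20,120,60),(35,255,255),(200,200,340,400))
rep(I,"yellow","top",(20,120,60),(35,255,255),(320,280,440,370))
o=get_obs();print(o["ee_pos"],o["tcp_rot"]);print(tcpdelta([.4065,-.2013,.099]-o["ee_pos"]))
cv2.imwrite("pics/c2.png",np.hstack([I["side"]["p"][220:400,200:420,::-1],I["top"]["p"][190:370,300:480,::-1]]).repeat(2,0).repeat(2,1)[:600,:800])
```

```text
yellow side 434 z0.0946 (array([ 405.7, -200.1]), array([ 30.7, 123.2]), 5.0) mean [ 0.4067 -0.2406  0.0931]
yellow top 95 z0.0978 (array([ 403.8, -144.4]), array([17.3, 34. ]), 65.9) mean [ 0.4046 -0.1465  0.0956]
[ 0.40743534 -0.20212504  0.12805847] [1.79964721e+02 2.50484709e-02 9.52395193e+01]
[ 0.00919711 -0.00873977  0.29057542]
```

View pics/c2.png

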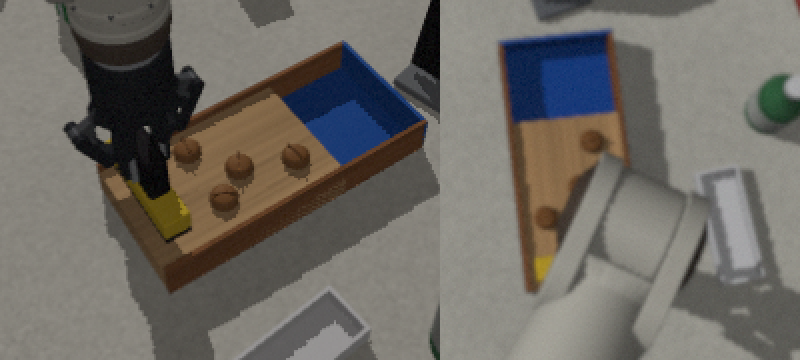

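The view shows the scraper over the board's open end, parallel to it and between the fences, behind all four shells at crop (187,150), (238,166), (295,156) and (223,197).

servo_tool(
  rows=[
    {"offset": [0,0,0.1],"yaw": 0,"claw": 1},
    {"offset": [0,0,0.2],"yaw": 0,"claw": 1},
    {"offset": [0,0,0.25],"yaw": 0,"claw": 1},
    {"offset": [0,0,0.27],"yaw": 0,"claw": 1},
    {"offset": [0,0,0.27],"yaw": 0,"claw": 1},
  ],
)

```text
time: 7.18
ee_pos: [0.4072, -0.202, 0.1004]
tcp_rot: [180.0, 0.0, 95.3]
wrist_force: [0.4, 0.8, -2.2]
opening: 0.0232
grasp_force: 60.5
```

servo_tool(
  rows=[
    {"offset": [0,0,0.008],"yaw": 0,"claw": 1},
    {"offset": [0,0,0.008],"yaw": 0,"claw": 1},
  ],
)

```text
time: 7.42
ee_pos: [0.4073, -0.2021, 0.1001]
tcp_rot: [180.0, 0.0, 95.3]
wrist_force: [-3.1, 0.5, 4.9]
opening: 0.0234
grasp_force: 61.1
```

servo_tool(
  rows=[
    {"offset": [0,0,0.008],"yaw": 0,"claw": 1},
    {"offset": [0,0,0.008],"yaw": 0,"claw": 1},
  ],
)

```text
time: 7.68
ee_pos: [0.4073, -0.2021, 0.1001]
tcp_rot: [179.9, 0.0, 95.2]
wrist_force: [-4.9, 2.3, 12.2]
opening: 0.0233
grasp_force: 62.1
```

servo_tool(
  rows=[
    {"offset": [0,0.05,-0.006],"yaw": 0,"claw": 1},
    {"offset": [0,0.13,-0.006],"yaw": 0,"claw": 1},
    {"offset": [0,0.21,-0.006],"yaw": 0,"claw": 1},
    {"offset": [0,0.29,-0.006],"yaw": 0,"claw": 1},
    {"offset": [0,0.37,-0.006],"yaw": 0,"claw": 1},
    {"offset": [0,0.45,-0.006],"yaw": 0,"claw": 1},
    {"offset": [0,0.53,-0.006],"yaw": 0,"claw": 1},
    {"offset": [0,0.61,-0.006],"yaw": 0,"claw": 1},
    {"offset": [0,0.69,-0.006],"yaw": 0,"claw": 1},
    {"offset": [0,0.77,-0.006],"yaw": 0,"claw": 1},
    {"offset": [0,0.85,-0.006],"yaw": 0,"claw": 1},
    {"offset": [0,0.9,-0.006],"yaw": 0,"claw": 1},
  ],
)

```text
time: 9.18
ee_pos: [0.497, -0.194, 0.1002]
tcp_rot: [-180.0, 0.0, 95.2]
wrist_force: [-5.8, -0.9, 9.5]
opening: 0.0236
grasp_force: 61.8
```

Run:
```python
from look import *
I=snap(3)
rep(I,"yellow","side",(20,120,60),(35,255,255),(200,200,400,400))
o=get_obs();print(o["ee_pos"],o["tcp_rot"],o["wrist_force"])
t=np.radians(5);e=o["ee_pos"][:2]-[.54,-.1892];print("lat",-e[0]*np.sin(t)+e[1]*np.cos(t))
cv2.imwrite("pics/c3.png",np.hstack([I["side"]["p"][220:400,200:420,::-1],I["top"]["p"][190:370,300:480,::-1]]).repeat(2,0).repeat(2,1)[:600,:800])
```

```text
yellow side 425 z0.0669 (array([ 494.8, -192.2]), array([ 30.2, 123.4]), 5.7) mean [ 0.4964 -0.2304  0.0655]
[ 0.49737286 -0.19393649  0.10015395] [1.79953761e+02 5.09690740e-02 9.52583281e+01] [-2.94495349 -0.72045675  7.25129803]
lat -0.0010032648485455323
```

View pics/c3.png

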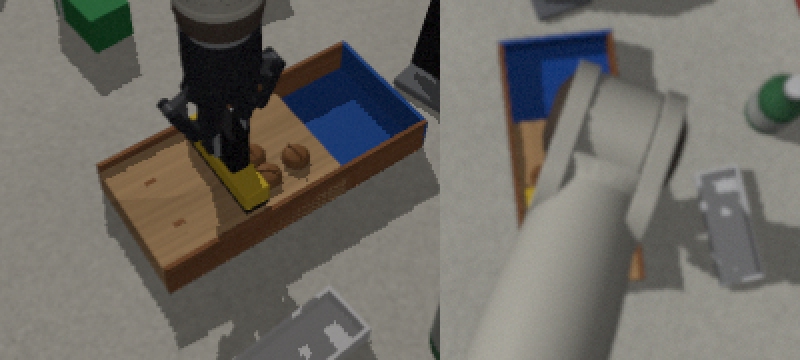

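The scraper sits squarely between the fences, and three shells are visible ahead of it at (255,155), (268,175) and (295,156). The fourth is probably hidden behind the gripper. I'll continue the sweep.

servo_tool(
  rows=[
    {"offset": [0,0.08,0],"yaw": 0,"claw": 1},
    {"offset": [0,0.17,0],"yaw": 0,"claw": 1},
    {"offset": [0,0.26,0],"yaw": 0,"claw": 1},
    {"offset": [0,0.35,0],"yaw": 0,"claw": 1},
    {"offset": [0,0.44,0],"yaw": 0,"claw": 1},
    {"offset": [0,0.53,0],"yaw": 0,"claw": 1},
    {"offset": [0,0.62,0],"yaw": 0,"claw": 1},
    {"offset": [0,0.71,0],"yaw": 0,"claw": 1},
    {"offset": [0,0.8,0],"yaw": 0,"claw": 1},
    {"offset": [0,0.88,0],"yaw": 0,"claw": 1},
    {"offset": [0,0.95,0],"yaw": 0,"claw": 1},
    {"offset": [0,1,0],"yaw": 0,"claw": 1},
  ],
)

```text
time: 10.78
ee_pos: [0.5965, -0.1847, 0.1001]
tcp_rot: [180.0, 0.0, 95.2]
wrist_force: [-5.1, 0.0, 9.2]
opening: 0.0231
grasp_force: 61.6
```

servo_tool(
  rows=[
    {"offset": [0,0.05,0],"yaw": 0,"claw": 1},
    {"offset": [0,0.08,0],"yaw": 0,"claw": 1},
    {"offset": [0,0.08,0],"yaw": 0,"claw": 1},
    {"offset": [0,-0.1,0],"yaw": 0,"claw": 1},
    {"offset": [0,-0.2,-0.1],"yaw": 0,"claw": 1},
    {"offset": [0,-0.3,-0.3],"yaw": 0,"claw": 1},
    {"offset": [0,-0.5,-0.5],"yaw": 0,"claw": 1},
    {"offset": [0,-0.8,-0.6],"yaw": 0,"claw": 1},
    {"offset": [0,-1,-0.6],"yaw": 0,"claw": 1},
  ],
)

```text
time: 11.9
ee_pos: [0.4962, -0.194, 0.1617]
tcp_rot: [179.9, 0.1, 95.2]
wrist_force: [-0.9, -0.0, -1.9]
opening: 0.0234
grasp_force: 60.2
```

servo_tool(
  rows=[
    {"offset": [-0.2,-0.1,0],"yaw": 0,"claw": 1},
    {"offset": [-0.4,-0.2,0],"yaw": 0,"claw": 1},
    {"offset": [-0.6,-0.3,0],"yaw": 0,"claw": 1},
    {"offset": [-0.8,-0.4,0],"yaw": 0,"claw": 1},
    {"offset": [-1,-0.5,0],"yaw": 0,"claw": 1},
  ],
)

```text
time: 12.52
ee_pos: [0.4559, -0.2987, 0.1607]
tcp_rot: [179.9, 0.0, 95.3]
wrist_force: [0.2, 0.1, -1.4]
opening: 0.0235
grasp_force: 60.4
```

Run:
```python
from look import *
I=snap(4)
o=get_obs();print(o["ee_pos"],o["tcp_rot"],o["wrist_force"])
cv2.imwrite("pics/c4.png",np.hstack([I["side"]["p"][220:400,200:420,::-1],I["top"]["p"][190:370,300:480,::-1]]).repeat(2,0).repeat(2,1)[:600,:800])
```

```text
[ 0.45553737 -0.29943635  0.16041369] [1.79970527e+02 5.59776440e-02 9.51403032e+01] [-0.51850552 -1.00066831 -2.5468638 ]
```

View pics/c4.png

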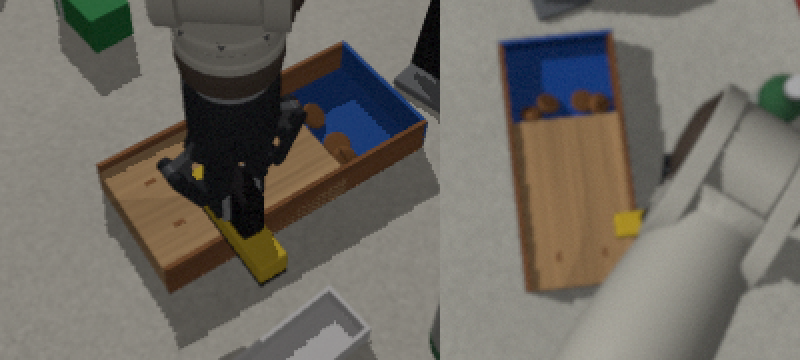

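The top view shows four shells in the tray near the slab edge, at crop (531,115), (547,102), (582,100) and (598,103), and the slab is empty. I'll check their heights.

Run:
```python
from look import *
I={"top":np.load("pics/top4.npz")}
m=mask(I["top"]["p"],(0,50,0),(18,255,140),(328,215,390,252));P=cloud("top",m,I["top"]["d"])
t=np.radians(5);q=P[:,:2]-[.489,-.1937];x=q@[np.cos(t),np.sin(t)]*1000;y=q@[-np.sin(t),np.cos(t)]*1000
k=(abs(y)<66)&(x>95)
for a in range(-70,70,10):
    s=k&(y>=a)&(y<a+10)
    if s.sum()>3:print(a,s.sum(),"x",np.percentile(x[s],[2,98]).round(),"z",np.percentile(P[s,2]*1000,[2,50,98]).round())
o=get_obs();print(tcpdelta([.4548,-.3935,.16]-o["ee_pos"]))
```

```text
-70 5 x [108. 112.] z [34. 38. 40.]
-60 42 x [101. 138.] z [17. 25. 39.]
-50 55 x [100. 138.] z [17. 30. 42.]
-40 51 x [101. 142.] z [13. 25. 40.]
-30 50 x [103. 145.] z [15. 24. 41.]
-20 21 x [104. 143.] z [20. 32. 42.]
-10 10 x [104. 111.] z [33. 37. 41.]
0 17 x [105. 138.] z [20. 36. 42.]
10 34 x [106. 145.] z [15. 27. 39.]
20 40 x [107. 147.] z [13. 30. 43.]
30 34 x [108. 140.] z [27. 33. 43.]
40 30 x [110. 132.] z [23. 34. 39.]
50 13 x [111. 128.] z [12. 31. 39.]
[-0.93618836 -0.09162288  0.00500443]
```

servo_tool(
  rows=[
    {"offset": [-0.1,-0.01,0],"yaw": 0.05,"claw": 1},
    {"offset": [-0.2,-0.02,0],"yaw": 0.1,"claw": 1},
    {"offset": [-0.3,-0.03,0],"yaw": 0.15,"claw": 1},
    {"offset": [-0.4,-0.04,0],"yaw": 0.2,"claw": 1},
    {"offset": [-0.5,-0.05,0],"yaw": 0.25,"claw": 1},
    {"offset": [-0.6,-0.06,0],"yaw": 0.3,"claw": 1},
    {"offset": [-0.7,-0.07,0],"yaw": 0.35,"claw": 1},
    {"offset": [-0.8,-0.08,0],"yaw": 0.4,"claw": 1},
    {"offset": [-0.88,-0.09,0],"yaw": 0.45,"claw": 1},
    {"offset": [-0.93,-0.09,0],"yaw": 0.479,"claw": 1},
    {"offset": [-0.93,-0.09,0],"yaw": 0.479,"claw": 1},
  ],
)

```text
time: 14.0
ee_pos: [0.456, -0.3911, 0.1599]
tcp_rot: [180.0, -0.0, 9.1]
wrist_force: [-0.2, 0.9, -1.9]
opening: 0.0234
grasp_force: 60.4
```

Run:
```python
from look import *
I=snap(5)
rep(I,"yellow","side",(20,120,60),(35,255,255),(250,200,500,440))
rep(I,"caddy","side",(0,0,110),(180,45,255),(290,350,400,445),(.016,.03))
J={"side":np.load("pics/side1.npz")}
rep(J,"caddy1","side",(0,0,110),(180,45,255),(290,350,400,445),(.016,.03))
rep({"top":np.load("pics/top4.npz")},"caddy","top",(0,0,110),(180,45,255),(425,265,470,340),(.016,.03))
o=get_obs();print(o["ee_pos"],o["tcp_rot"],tcpdelta([.4548,-.3935,.0685]-o["ee_pos"]))
```

```text
yellow side 672 z0.1269 (array([ 456.7, -391.8]), array([123.2,  29.8]), 6.8) mean [ 0.424  -0.3977  0.1253]
caddy side 4789 z0.0056 (array([ 455.7, -397.3]), array([155.2,  59.2]), 8.5) mean [ 0.4462 -0.4094  0.0216]
caddy1 side 4821 z0.0055 (array([ 455.6, -396.1]), array([154.6,  59.4]), 9.7) mean [ 0.4464 -0.4093  0.0216]
caddy top 2718 z0.6212  mean [nan nan nan]
[ 0.45590752 -0.39089416  0.15973949] [ 1.79996096e+02 -1.64248350e-02  9.17339227e+00] [-0.01534941  0.02389733  0.91239212]look.py:12: RuntimeWarning: Mean of empty slice.
  print(name,n,len(P),"z%.4f"%zt,rect(Q) if len(Q)>3 else "", "mean",np.round(Q.mean(0),4))
  ret = um.true_divide(
```

servo_tool(
  rows=[
    {"offset": [-0.01,0.04,0],"yaw": 0,"claw": 1},
    {"offset": [-0.01,0.04,0.2],"yaw": 0,"claw": 1},
    {"offset": [-0.01,0.04,0.4],"yaw": 0,"claw": 1},
    {"offset": [-0.01,0.04,0.6],"yaw": 0,"claw": 1},
    {"offset": [-0.01,0.04,0.75],"yaw": 0,"claw": 1},
    {"offset": [-0.01,0.04,0.85],"yaw": 0,"claw": 1},
    {"offset": [-0.01,0.04,0.9],"yaw": 0,"claw": 1},
    {"offset": [-0.01,0.04,0.91],"yaw": 0,"claw": 1},
    {"offset": [-0.01,0.04,0.915],"yaw": 0,"claw": 1},
    {"offset": [-0.01,0.04,0.915],"yaw": 0,"claw": 1},
  ],
)

```text
time: 15.35
ee_pos: [0.4555, -0.3956, 0.0683]
tcp_rot: [180.0, -0.0, 9.0]
wrist_force: [-0.6, -0.1, -2.3]
opening: 0.0234
grasp_force: 60.5
```

servo_tool(
  rows=[
    {"offset": [0,0,0.008],"yaw": 0,"claw": 1},
    {"offset": [0,0,0.008],"yaw": 0,"claw": 1},
    {"offset": [0,0,0.0],"yaw": 0,"claw": 0.6},
    {"offset": [0,0,0],"yaw": 0,"claw": 0.3},
    {"offset": [0,0,0],"yaw": 0,"claw": 0},
    {"offset": [0,0,0],"yaw": 0,"claw": 0},
    {"offset": [0,0,-0.2],"yaw": 0,"claw": 0},
    {"offset": [0,0,-0.5],"yaw": 0,"claw": 0},
    {"offset": [0,0,-0.8],"yaw": 0,"claw": 0},
    {"offset": [0,0,-1],"yaw": 0,"claw": 0},
  ],
)

```text
time: 16.6
ee_pos: [0.4556, -0.3956, 0.1694]
tcp_rot: [179.9, -0.1, 9.0]
wrist_force: [1.2, -1.3, 0.5]
opening: 0.0853
grasp_force: 0.0
```

servo_tool(
  rows=[
    {"offset": [0,-0.2,0],"yaw": -0.04,"claw": 0},
    {"offset": [0,-0.5,-0.1],"yaw": -0.08,"claw": 0},
    {"offset": [0,-0.8,-0.1],"yaw": -0.12,"claw": 0},
    {"offset": [0,-1,-0.1],"yaw": -0.16,"claw": 0},
  ],
)

```text
time: 17.1
ee_pos: [0.4394, -0.2956, 0.178]
tcp_rot: [180.0, -0.0, 38.1]
wrist_force: [-0.2, 0.7, -0.6]
opening: 0.0852
grasp_force: 0.0
```

Run:
```python
from look import *
I=snap(6)
rep(I,"yellow","side",(20,120,60),(35,255,255),(300,360,390,435))
rep(I,"green","side",(45,80,30),(80,255,255),(180,150,290,270))
rep(I,"pink","side",(150,40,40),(180,255,255),(295,160,370,240))
o=get_obs();print(o["ee_pos"],o["tcp_rot"],o["q"])
for nm,w in(("g",[.47,.09,.15]),):print(tcpdelta(w-o["ee_pos"]))
```

```text
yellow side 804 z0.0351 (array([ 456.4, -394.5]), array([124.2,  30.2]), 9.1) mean [ 0.4468 -0.4001  0.0334]
green side 970 z0.0575 (array([462.9, 122.9]), array([ 57.4, 105.6]), 11.2) mean [0.4619 0.1153 0.0561]Traceback (most recent call last):
  File "<stdin>", line 5, in <module>
  File "look.py", line 9, in rep
    m=mask(I[n]["p"],lo,hi,box);P=cloud(n,m,I[n]["d"])
                                  ~~~~~^^^^^^^^^^^^^^^
  File "h.py", line 12, in cloud
    v,u=np.nonzero(m&(dep>0));o,d=rays(n,np.c_[u,v]);return o+d*dep[v,u][:,None]
                                  ~~~~^^^^^^^^^^^^^^
  File "h.py", line 7, in rays
    p,T=undist(n,uv);d=np.c_[p[:,0],-p[:,1],-np.ones(len(p))]@T[:3,:3].T
        ~~~~~~^^^^^^
  File "h.py", line 5, in undist
    return cv2.undistortPoints(np.float64(uv).reshape(-1,1,2),K,np.array(c["dist"])).reshape(-1,2),c["cam_to_world"]
           ~~~~~~~~~~~~~~~~~~~^^^^^^^^^^^^^^^^^^^^^^^^^^^^^^^^^^^^^^^^^^^^^^^^^^^^^^
cv2.error: OpenCV(4.12.0) /io/opencv/modules/calib3d/src/undistort.dispatch.cpp:347: error: (-215:Assertion failed) CV_IS_MAT(_src) && CV_IS_MAT(_dst) && (_src->rows == 1 || _src->cols == 1) && (_dst->rows == 1 || _dst->cols == 1) && _src->cols + _src->rows - 1 == _dst->rows + _dst->cols - 1 && (CV_MAT_TYPE(_src->type) == CV_32FC2 || CV_MAT_TYPE(_src->type) == CV_64FC2) && (CV_MAT_TYPE(_dst->type) == CV_32FC2 || CV_MAT_TYPE(_dst->type) == CV_64FC2) in function 'cvUndistortPointsInternal'
```

servo_tool(
  rows=[
    {"offset": [0.15,-0.2,0],"yaw": -0.06,"claw": 0},
    {"offset": [0.3,-0.4,0],"yaw": -0.12,"claw": 0},
    {"offset": [0.45,-0.6,0],"yaw": -0.18,"claw": 0},
    {"offset": [0.6,-0.8,0],"yaw": -0.24,"claw": 0},
    {"offset": [0.77,-0.98,0],"yaw": -0.3,"claw": 0},
    {"offset": [0.77,-0.98,0],"yaw": -0.35,"claw": 0},
    {"offset": [0.77,-0.98,0],"yaw": -0.35,"claw": 0},
  ],
)

```text
time: 18.08
ee_pos: [0.4406, -0.1724, 0.1778]
tcp_rot: [180.0, 0.0, 100.7]
wrist_force: [-0.9, -0.6, 0.2]
opening: 0.0858
grasp_force: 0.0
```

servo_tool(
  rows=[
    {"offset": [0.33,0.13,0],"yaw": 0,"claw": 0},
    {"offset": [0.67,0.26,0],"yaw": 0,"claw": 0},
    {"offset": [1,0.4,0],"yaw": 0,"claw": 0},
    {"offset": [1,0.4,0],"yaw": 0,"claw": 0},
  ],
)

```text
time: 18.58
ee_pos: [0.4613, -0.0652, 0.1777]
tcp_rot: [180.0, -0.0, 100.6]
wrist_force: [0.3, -0.7, 0.9]
opening: 0.0853
grasp_force: 0.0
```

Run:
```python
from look import *
I=snap(7)
rep(I,"green","side",(45,80,30),(80,255,255),(180,150,290,270))
rep(I,"green","top",(45,80,30),(80,255,255),(180,250,290,350))
rep(I,"pink","top",(150,40,40),(180,255,255),(205,185,290,260))
o=get_obs();print(o["ee_pos"],o["tcp_rot"],o["q"])
print(tcpdelta([.4682,.0945,.035]-o["ee_pos"]))
```

```text
green side 451 z0.0578 (array([467.4, 123.1]), array([ 49.8, 106.3]), 22.1) mean [0.4757 0.0972 0.0562]
green top 745 z0.0611 (array([463.1, 120.6]), array([54.9, 98. ]), 11.3) mean [0.4645 0.1148 0.0585]
pink top 876 z0.0614 (array([695.2, 128.4]), array([98.4, 57.9]), 87.5) mean [0.6942 0.1235 0.0591]
[ 0.46099379 -0.06667877  0.17771222] [-1.79987046e+02  1.38701155e-02  1.00655886e+02] [-8.22048419e+00 -7.40454359e+00 -1.04577852e+01  8.69545285e+01
 -1.73151709e-02  7.11236329e+01]
[1.57101357 0.36917769 1.42665852]
```

servo_tool(
  rows=[
    {"offset": [0.33,0.12,0],"yaw": 0,"claw": 0},
    {"offset": [0.67,0.24,0],"yaw": 0,"claw": 0},
    {"offset": [0.9,0.37,0],"yaw": 0,"claw": 0},
    {"offset": [0.9,0.37,0],"yaw": 0,"claw": 0},
  ],
)

```text
time: 19.18
ee_pos: [0.4807, 0.0291, 0.1776]
tcp_rot: [-180.0, 0.0, 100.8]
wrist_force: [-0.1, -0.6, -0.3]
opening: 0.0853
grasp_force: 0.0
```

servo_tool(
  rows=[
    {"offset": [0.3,0,0.2],"yaw": 0,"claw": 0},
    {"offset": [0.6,0,0.4],"yaw": 0,"claw": 0},
    {"offset": [0.67,0,0.5],"yaw": 0,"claw": 0},
    {"offset": [0.67,0,0.6],"yaw": 0,"claw": 0},
    {"offset": [0.67,0,0.8],"yaw": 0,"claw": 0},
    {"offset": [0.67,0,1],"yaw": 0,"claw": 0},
    {"offset": [0.67,0,1],"yaw": 0,"claw": 0},
  ],
)

```text
time: 20.05
ee_pos: [0.4672, 0.0936, 0.0767]
tcp_rot: [-179.9, 0.0, 100.7]
wrist_force: [0.4, -0.8, -0.6]
opening: 0.0854
grasp_force: 0.0
```

Run:
```python
from look import *
I=snap(8);o=get_obs();print(o["ee_pos"],o["tcp_rot"])
print(tcpdelta([.4682,.0945,.035]-o["ee_pos"]))
rep(I,"green","side",(45,80,30),(80,255,255),(180,150,290,270))
cv2.imwrite("pics/c5.png",I["side"]["p"][120:300,130:390,::-1].repeat(3,0).repeat(3,1)[:600,:800])
```

```text
[0.46805955 0.09413455 0.07847537] [1.79969938e+02 8.56563468e-03 1.00764537e+02]
[0.00339287 0.00183425 0.43475422]
green side 907 z0.0576 (array([463.5, 120.2]), array([ 56.8, 101.9]), 11.3) mean [0.4654 0.1087 0.0563]
```

View pics/c5.png

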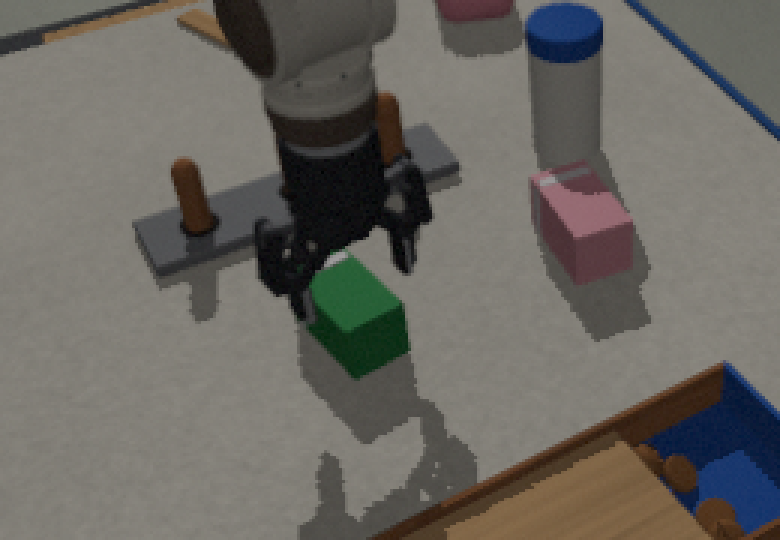

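The fingers straddle the green cup toward its closed end; the closed bottom faces the camera at (380,345) and the pale rim stripe is on the +y side. Descending and gripping lightly.

servo_tool(
  rows=[
    {"offset": [0,0,0.15],"yaw": 0,"claw": 0},
    {"offset": [0,0,0.3],"yaw": 0,"claw": 0},
    {"offset": [0,0,0.43],"yaw": 0,"claw": 0},
    {"offset": [0,0,0.43],"yaw": 0,"claw": 0.2},
    {"offset": [0,0,0.43],"yaw": 0,"claw": 0.6},
    {"offset": [0,0,0.43],"yaw": 0,"claw": 1},
    {"offset": [0,0,0.43],"yaw": 0,"claw": 1},
    {"offset": [0,0,0.43],"yaw": 0,"claw": 1},
  ],
  squeeze=20,
)

```text
time: 21.15
ee_pos: [0.4677, 0.0949, 0.0349]
tcp_rot: [180.0, 0.0, 100.8]
wrist_force: [-0.2, -0.6, -0.3]
opening: 0.0558
grasp_force: 21.8
```

servo_tool(
  rows=[
    {"offset": [0,0,-0.1],"yaw": 0,"claw": 1},
    {"offset": [0,0,-0.2],"yaw": 0,"claw": 1},
    {"offset": [0,0,-0.4],"yaw": 0,"claw": 1},
    {"offset": [0,0,-0.4],"yaw": 0,"claw": 1},
  ],
)

```text
time: 21.65
ee_pos: [0.4688, 0.0951, 0.0767]
tcp_rot: [179.8, -0.0, 100.8]
wrist_force: [1.0, 0.3, -1.3]
opening: 0.0557
grasp_force: 21.9
```

Run:
```python
from look import *
I=snap(9);o=get_obs();print(o["ee_pos"],o["tcp_rot"])
m=mask(I["side"]["p"],(45,80,30),(80,255,255),(150,130,310,270));P=cloud("side",m,I["side"]["d"]);print(rect(P),P[:,2].min(),P[:,2].max())
y=P[:,1];[print(a,P[(y>a)&(y<a+.02),2].max()) for a in(.07,.09,.13,.15) if ((y>a)&(y<a+.02)).any()]
cv2.imwrite("pics/c6.png",I["side"]["p"][120:300,130:390,::-1].repeat(3,0).repeat(3,1)[:600,:800])
```

```text
[0.46777737 0.09491034 0.07480635] [ 1.79972494e+02 -2.39412180e-03  1.00835668e+02]
(array([464.8, 112. ]), array([74.6, 82.6]), 10.2) 0.00048273509828444805 0.13025591300017236
0.07 0.1296224457723587
0.09 0.13025591300017236
0.13 0.09939367977063862
```

View pics/c6.png

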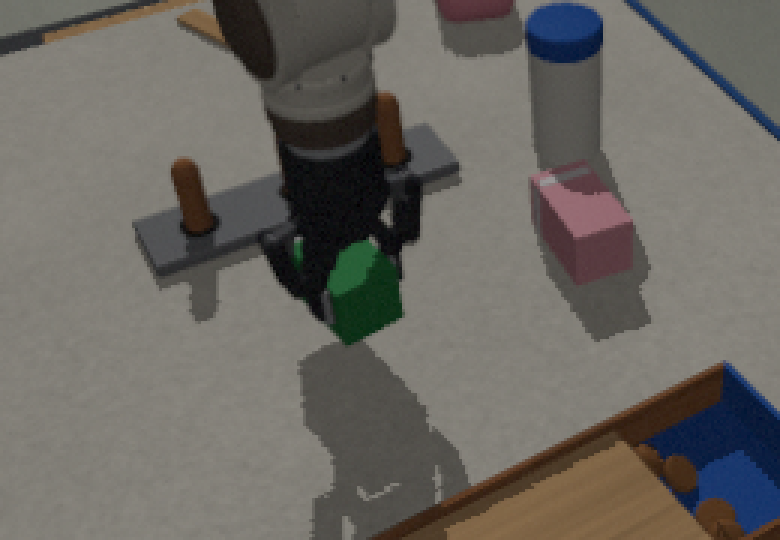

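Lifting has already let the cup swing mouth-down between the pads, with the closed bottom now facing partly upward at (365,290). I'll lift further and let it swing.

servo_tool(
  rows=[
    {"offset": [0,0,-0.1],"yaw": 0,"claw": 1},
    {"offset": [0,0,-0.3],"yaw": 0,"claw": 1},
    {"offset": [0,0,-0.5],"yaw": 0,"claw": 1},
    {"offset": [0,0,-0.7],"yaw": 0,"claw": 1},
    {"offset": [0,0,-0.9],"yaw": 0,"claw": 1},
    {"offset": [0,0,-0.9],"yaw": 0,"claw": 1},
    {"offset": [0,0,-0.9],"yaw": 0,"claw": 1},
    {"offset": [0,0,-0.9],"yaw": 0,"claw": 1},
  ],
)

```text
time: 22.75
ee_pos: [0.4672, 0.0948, 0.1638]
tcp_rot: [-179.9, -0.0, 100.8]
wrist_force: [0.5, -0.6, -1.4]
opening: 0.0559
grasp_force: 21.9
```

```bash
cat >> look.py <<'E'
def cupfit(I,lo,hi,box,ax):  # cup's profile in the plane of axis direction ax (world xy) and z, from the closed end seen by side cam
    m=mask(I["side"]["p"],lo,hi,box).astype(np.uint8);c=cv2.connectedComponentsWithStats(m)
    P=np.vstack([cloud("side",c[1]==k,I["side"]["d"]) for k in range(1,c[0]) if c[2][k][4]>25])
    o=get_obs()["ee_pos"];s=(P[:,:2]-o[:2])@ax;r=cv2.minAreaRect((np.c_[s,P[:,2]-o[2]]*1000).astype(np.float32))
    print("profile rel tcp (along,z) c",np.round(r[0],1),"size",np.round(r[1],1),"ang",round(r[2],1),"z",P[:,2].min().round(4),P[:,2].max().round(4))
E
python3 - <<'E'
from look import *
I=snap(10);o=get_obs();print(o["ee_pos"],o["tcp_rot"])
a=np.radians(100.8);cupfit(I,(45,80,30),(80,255,255),(150,100,310,270),[np.cos(a),np.sin(a)])
cv2.imwrite("pics/c7.png",I["side"]["p"][100:300,130:390,::-1].repeat(3,0).repeat(3,1)[:600,:800])
E
```

```text
[0.46735852 0.09481938 0.16404008] [-1.79932417e+02  6.79367821e-04  1.00838732e+02]
profile rel tcp (along,z) c [-6.3  5.7] size [83.3 50.7] ang 61.8 z 0.1295 0.2184
```

View pics/c7.png

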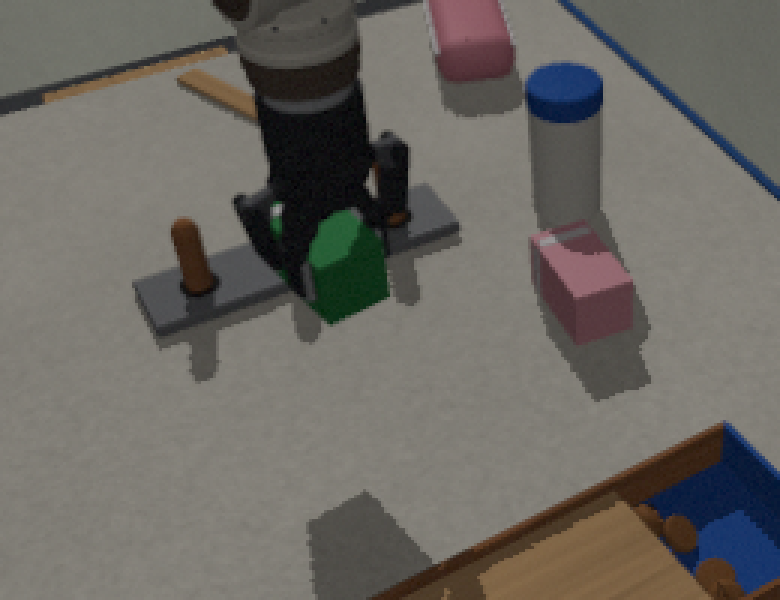

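The pale rim shows at upper left (275,212), so the tilt direction is unclear. I'll check it numerically.

Run:
```python
from look import *
I={n:np.load(f"pics/{n}10.npz") for n in("side","top")}
ax=np.array([np.cos(np.radians(100.8)),np.sin(np.radians(100.8))]);o=np.array([.4674,.0948,.164])
m=mask(I["side"]["p"],(45,80,30),(80,255,255),(150,100,310,270)).astype(np.uint8);m=cv2.erode(m,np.ones((3,3)))
P=cloud("side",m>0,I["side"]["d"]);s=(P[:,:2]-o[:2])@ax*1000
for a in range(-60,80,10):
    k=(s>=a)&(s<a+10)
    if k.sum()>2:print(a,k.sum(),(np.percentile(P[k,2]-o[2],[3,50,97])*1000).round())
# normals of faces: plane fit by kmeans-free approach: print bottom face normal using pixels in the box of the square face
d=I["side"]["d"];v,u=np.mgrid[170:206,235:258]
k=np.zeros((480,640),bool);k[178:200,238:256]=1;Q=cloud("side",k&(m>0),d);U,S,V=np.linalg.svd(Q-Q.mean(0));print("normal",V[2],S,Q.mean(0)-o)
k[:]=0;k[168:178,235:250]=1;Q=cloud("side",k&(m>0),d);U,S,V=np.linalg.svd(Q-Q.mean(0));print("normal",V[2],S,Q.mean(0)-o)
```

```text
-30 234 [-27.  -1.  22.]
-20 218 [-28.   7.  23.]
-10 53 [20. 22. 24.]
0 50 [20. 21. 23.]
10 33 [20. 22. 24.]
20 17 [20. 21. 23.]
40 5 [19. 21. 23.]
normal [-0.20923888  0.94232194 -0.26124406] [0.29837032 0.24889134 0.11526102] [ 0.00299251 -0.01685033  0.00636599]
normal [-0.0093959  -0.00689823 -0.99993206] [0.06311512 0.05390098 0.00948836] [0.00970889 0.01613855 0.02159439]
```

The cup is actually still level, with its top face flat at TCP+22 mm. I'll use the rack plate's edge as planned and bring the rim to about 10 mm short of it, midway between two pegs.

servo_tool(
  rows=[
    {"offset": [0.15,-0.02,0.1],"yaw": 0.01,"claw": 1},
    {"offset": [0.35,-0.04,0.3],"yaw": 0.02,"claw": 1},
    {"offset": [0.55,-0.06,0.5],"yaw": 0.04,"claw": 1},
    {"offset": [0.75,-0.08,0.7],"yaw": 0.05,"claw": 1},
    {"offset": [0.9,-0.09,0.9],"yaw": 0.05,"claw": 1},
    {"offset": [0.97,-0.09,1],"yaw": 0.05,"claw": 1},
    {"offset": [0.97,-0.09,1],"yaw": 0.05,"claw": 1},
  ],
)

```text
time: 23.72
ee_pos: [0.4402, 0.1884, 0.0642]
tcp_rot: [-179.9, 0.0, 91.9]
wrist_force: [0.1, -1.4, -0.9]
opening: 0.0558
grasp_force: 21.8
```

Run:
```python
from look import *
I=snap(11);o=get_obs();print(o["ee_pos"],o["tcp_rot"],o["wrist_force"])
print(tcpdelta([.440,.1885,.043]-o["ee_pos"]))
a=np.radians(91.8);cupfit(I,(45,80,30),(80,255,255),(130,100,310,270),[np.cos(a),np.sin(a)])
```

```text
[0.44096168 0.18823649 0.06537547] [ 1.79965095e+02 -2.49859777e-03  9.18289020e+01] [-0.56524401 -0.30701612 -1.33723657]
[ 0.00293087 -0.00966414  0.22374901]
profile rel tcp (along,z) c [ 24.3 -22. ] size [ 78. 162.] ang 48.1 z 0.0022 0.1225
```

servo_tool(
  rows=[
    {"offset": [0,0,0.1],"yaw": 0,"claw": 1},
    {"offset": [0,0,0.22],"yaw": 0,"claw": 1},
    {"offset": [0.04,0,0.22],"yaw": 0,"claw": 1},
    {"offset": [0.07,0,0.22],"yaw": 0,"claw": 1},
    {"offset": [0.07,0,0.22],"yaw": 0,"claw": 1},
  ],
)

```text
time: 24.45
ee_pos: [0.4405, 0.1958, 0.0431]
tcp_rot: [180.0, -0.0, 91.9]
wrist_force: [1.2, -0.3, -0.3]
opening: 0.0558
grasp_force: 21.8
```

servo_tool(
  rows=[
    {"offset": [0.02,0,0],"yaw": 0,"claw": 1},
    {"offset": [0.03,0,0],"yaw": 0,"claw": 1},
    {"offset": [0.03,0,0],"yaw": 0,"claw": 1},
  ],
)

```text
time: 24.82
ee_pos: [0.4403, 0.1985, 0.0428]
tcp_rot: [180.0, -0.0, 91.8]
wrist_force: [-0.7, -0.0, -0.7]
opening: 0.0559
grasp_force: 21.8
```

servo_tool(
  rows=[
    {"offset": [0.02,0,0],"yaw": 0,"claw": 1},
    {"offset": [0.03,0,0],"yaw": 0,"claw": 1},
    {"offset": [0.03,0,0],"yaw": 0,"claw": 1},
  ],
)

```text
time: 25.2
ee_pos: [0.4401, 0.2015, 0.0428]
tcp_rot: [-180.0, -0.0, 91.8]
wrist_force: [-0.3, 0.2, -0.6]
opening: 0.0557
grasp_force: 21.8
```

servo_tool(
  rows=[
    {"offset": [0.01,0,0],"yaw": 0,"claw": 1},
    {"offset": [0.02,0,0],"yaw": 0,"claw": 1},
    {"offset": [0.02,0,0],"yaw": 0,"claw": 1},
  ],
)

```text
time: 25.58
ee_pos: [0.4404, 0.2023, 0.0429]
tcp_rot: [180.0, 0.2, 91.8]
wrist_force: [1.4, -8.8, 1.0]
opening: 0.0561
grasp_force: 20.9
```

servo_tool(
  rows=[
    {"offset": [0.03,0,-0.05],"yaw": 0,"claw": 1},
    {"offset": [0.05,0,-0.1],"yaw": 0,"claw": 1},
    {"offset": [0.07,0,-0.14],"yaw": 0,"claw": 1},
    {"offset": [0.1,0,-0.19],"yaw": 0,"claw": 1},
    {"offset": [0.1,0,-0.19],"yaw": 0,"claw": 1},
  ],
)

```text
time: 26.2
ee_pos: [0.4398, 0.2137, 0.0623]
tcp_rot: [180.0, -0.0, 91.9]
wrist_force: [-0.3, -3.1, 1.8]
opening: 0.0562
grasp_force: 22.2
```

```bash
cat >> look.py <<'E'
def cupfit2(I,lo,hi,ax,R=.12):
    o=get_obs()["ee_pos"];m=cv2.erode(mask(I["side"]["p"],lo,hi,(0,0,640,480)).astype(np.uint8),np.ones((3,3)))
    P=cloud("side",m>0,I["side"]["d"]);P=P[np.linalg.norm(P-o,axis=1)<R];n=P-o
    s=n[:,:2]@np.array(ax)*1000;z=n[:,2]*1000
    r=cv2.minAreaRect(np.c_[s,z].astype(np.float32));print("c",np.round(r[0],1),"size",np.round(r[1],1),"ang",round(r[2],1))
    for a in range(-60,80,10):
        k=(s>=a)&(s<a+10)
        if k.sum()>2:print(a,k.sum(),np.percentile(z[k],[3,97]).round(),end=" ")
E
cat > g.py <<'E'
import sys
from look import *
I=snap(sys.argv[1]);o=get_obs();print(o["ee_pos"],o["tcp_rot"],o["wrist_force"])
a=np.radians(o["tcp_rot"][2]);lo,hi=((45,80,30),(80,255,255)) if sys.argv[2]=="g" else ((150,40,40),(180,255,255))
cupfit2(I,lo,hi,[np.cos(a),np.sin(a)])
E
python3 g.py 12 g
```

```text
[0.43992636 0.21366043 0.06210674] [ 1.79970837e+02 -2.68836717e-02  9.18470644e+01] [-0.59611256 -2.82104963  0.25602499]
c [-4.  10.5] size [81.1 44.1] ang 30.4
-40 9 [-23. -15.] -30 281 [-24.  19.] -20 101 [ 9. 27.] -10 28 [22. 26.] 0 34 [19. 24.] 10 22 [17. 21.] 20 25 [15. 19.] 30 14 [13. 17.]
```

Working: the cup's top face is now tilted about 12° mouth-down. I'll continue the arc.

servo_tool(
  rows=[
    {"offset": [0.05,0,-0.05],"yaw": 0,"claw": 1},
    {"offset": [0.09,0,-0.11],"yaw": 0,"claw": 1},
    {"offset": [0.14,0,-0.16],"yaw": 0,"claw": 1},
    {"offset": [0.2,0,-0.21],"yaw": 0,"claw": 1},
    {"offset": [0.26,0,-0.25],"yaw": 0,"claw": 1},
    {"offset": [0.32,0,-0.28],"yaw": 0,"claw": 1},
    {"offset": [0.32,0,-0.28],"yaw": 0,"claw": 1},
  ],
)

```text
time: 27.18
ee_pos: [0.4388, 0.246, 0.09]
tcp_rot: [180.0, -0.0, 91.9]
wrist_force: [-0.0, -0.4, -1.1]
opening: 0.0559
grasp_force: 21.7
```

```bash
python3 g.py 13 g
```

```text
[0.43864795 0.24543066 0.08961548] [-1.79982344e+02  9.13624958e-03  9.18469232e+01] [-1.00894339 -0.53231501 -0.11740325]
c [ 0.7 -4.9] size [54.9 67. ] ang 70.2
-40 83 [-21.  -5.] -30 217 [-15.  20.] -20 113 [ 3. 29.] -10 23 [ 6. 27.] 0 20 [19. 23.] 10 20 [15. 20.] 20 14 [11. 16.] 30 12 [ 9. 13.]
```

The cup has tilted about 20°, but the rim rode up over the plate because the lever arm was too short. I'll lay it back on the desk and regrip at the top corner of the closed end, which gives a small pad patch and a long lever.

servo_tool(
  rows=[
    {"offset": [-0.2,0,0],"yaw": 0,"claw": 1},
    {"offset": [-0.4,0,0],"yaw": 0,"claw": 1},
    {"offset": [-0.6,0,0.1],"yaw": 0,"claw": 1},
    {"offset": [-0.8,0,0.2],"yaw": 0,"claw": 1},
    {"offset": [-0.9,0,0.3],"yaw": 0,"claw": 1},
    {"offset": [-0.95,0,0.4],"yaw": 0,"claw": 1},
    {"offset": [-1,0,0.47],"yaw": 0,"claw": 1},
    {"offset": [-1,0,0.53],"yaw": 0,"claw": 1},
    {"offset": [-1,0,0.53],"yaw": 0,"claw": 1},
  ],
)

```text
time: 28.4
ee_pos: [0.4421, 0.1452, 0.0367]
tcp_rot: [180.0, -0.0, 91.8]
wrist_force: [-0.2, -0.4, -0.1]
opening: 0.056
grasp_force: 22.2
```

```bash
python3 g.py 14 g
```

```text
[0.4418152  0.14541772 0.03668653] [-1.79981260e+02 -9.11254041e-03  9.18341444e+01] [-0.539383   -0.2636181  -1.07564905]
c [-13.3   8.8] size [70.7 41.4] ang 44.9
-30 330 [-27.  23.] -20 56 [20. 25.] -10 47 [20. 24.] 0 42 [20. 25.] 10 36 [20. 24.] 20 9 [19. 22.]
```

servo_tool(
  rows=[
    {"offset": [0,0,0.01],"yaw": 0,"claw": 1},
    {"offset": [0,0,0.01],"yaw": 0,"claw": 0.4},
    {"offset": [0,0,0.01],"yaw": 0,"claw": 0},
    {"offset": [0,0,0.01],"yaw": 0,"claw": 0},
    {"offset": [0,0,0.01],"yaw": 0,"claw": 0},
    {"offset": [0,0,-0.2],"yaw": 0,"claw": 0},
    {"offset": [0,0,-0.5],"yaw": 0,"claw": 0},
    {"offset": [0,0,-0.5],"yaw": 0,"claw": 0},
  ],
)

```text
time: 29.5
ee_pos: [0.4432, 0.1459, 0.0889]
tcp_rot: [179.8, -0.1, 91.8]
wrist_force: [0.0, 1.1, -0.7]
opening: 0.0857
grasp_force: 0.0
```

```bash
python3 g.py 15 g
python3 - <<'E'
from look import *
I={"side":np.load("pics/side15.npz")};m=cv2.erode(mask(I["side"]["p"],(45,80,30),(80,255,255),(150,120,310,280)).astype(np.uint8),np.ones((2,2)))
P=cloud("side",m>0,I["side"]["d"]);Q=P[(P[:,2]>.053)&(P[:,2]<.061)];F=P[(P[:,2]>.01)&(P[:,2]<.05)];print("\ntop",rect(Q),"end face y",np.percentile(F[:,1],[5,50,95]),"x",np.percentile(F[:,0],[2,98]))
E
```

```text
[0.44196697 0.14549481 0.086499  ] [ 1.79994073e+02 -1.64721436e-03  9.18362024e+01] [ 0.25297124 -0.26432906  0.15556369]
c [  9.6 -54.8] size [80.  58.3] ang 0.5
-30 331 [-80. -29.] -20 60 [-53. -29.] -10 65 [-53. -28.] 0 63 [-51. -27.] 10 60 [-52. -28.] 20 54 [-51. -28.] 30 52 [-31. -27.] 40 26 [-33. -28.] 
top (array([439.2, 166.6]), array([ 54.9, 100.3]), 1.7) end face y [0.11747369 0.12023504 0.1536336 ] x [0.41191945 0.46731559]
```

servo_tool(
  rows=[
    {"offset": [-0.15,-0.02,0],"yaw": 0,"claw": 0},
    {"offset": [-0.265,-0.02,0.1],"yaw": 0,"claw": 0},
    {"offset": [-0.265,-0.02,0.2],"yaw": 0,"claw": 0},
    {"offset": [-0.265,-0.02,0.245],"yaw": 0,"claw": 0.2},
    {"offset": [-0.265,-0.02,0.245],"yaw": 0,"claw": 0.6},
    {"offset": [-0.265,-0.02,0.245],"yaw": 0,"claw": 1},
    {"offset": [-0.265,-0.02,0.245],"yaw": 0,"claw": 1},
    {"offset": [-0.265,-0.02,0.245],"yaw": 0,"claw": 1},
    {"offset": [-0.265,-0.02,0.245],"yaw": 0,"claw": 1},
  ],
  squeeze=20,
)

```text
time: 30.72
ee_pos: [0.4408, 0.119, 0.0623]
tcp_rot: [180.0, -0.0, 91.8]
wrist_force: [-0.5, -0.2, -0.6]
opening: 0.0555
grasp_force: 22.1
```

servo_tool(
  rows=[
    {"offset": [0,0,-0.1],"yaw": 0,"claw": 1},
    {"offset": [0,0,-0.3],"yaw": 0,"claw": 1},
    {"offset": [0,0,-0.6],"yaw": 0,"claw": 1},
    {"offset": [0,0,-0.9],"yaw": 0,"claw": 1},
    {"offset": [0,0,-0.9],"yaw": 0,"claw": 1},
    {"offset": [0,0,-0.9],"yaw": 0,"claw": 1},
  ],
)

```text
time: 31.48
ee_pos: [0.4407, 0.1189, 0.1519]
tcp_rot: [-180.0, 0.0, 91.8]
wrist_force: [-0.1, 0.6, -0.7]
opening: 0.0553
grasp_force: 22.1
```

```bash
python3 g.py 16 g; cp pics/side16.png pics/v16.png
```

```text
[0.44033723 0.1187948  0.15131604] [-1.79913317e+02  1.92551159e-02  9.18337622e+01] [-0.71775584  0.26342703 -1.0297501 ]
c [ 21.7 -15.7] size [84.7 47.4] ang 38.2
-10 51 [-54.  -4.] 0 343 [-55.  -4.] 10 47 [-7. -3.] 20 47 [-8. -3.] 30 44 [-7. -3.] 40 35 [-7. -3.] 50 25 [-7. -3.] 60 19 [-8. -4.]
```

View pics/v16.png

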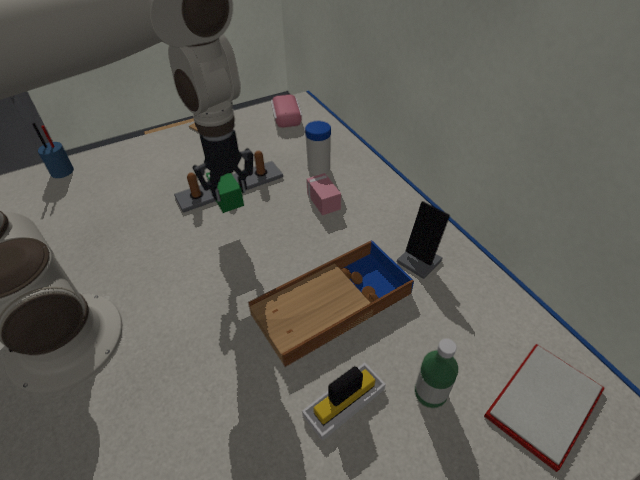

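The cup is now held level by its closed-end top corner at (230,190). Now to the plate edge.

servo_tool(
  rows=[
    {"offset": [0.15,0,0.2],"yaw": 0,"claw": 1},
    {"offset": [0.3,0,0.4],"yaw": 0,"claw": 1},
    {"offset": [0.45,0,0.6],"yaw": 0,"claw": 1},
    {"offset": [0.51,0,0.75],"yaw": 0,"claw": 1},
    {"offset": [0.51,0,0.85],"yaw": 0,"claw": 1},
    {"offset": [0.51,0,0.88],"yaw": 0,"claw": 1},
    {"offset": [0.55,0,0.88],"yaw": 0,"claw": 1},
    {"offset": [0.58,0,0.88],"yaw": 0,"claw": 1},
    {"offset": [0.58,0,0.88],"yaw": 0,"claw": 1},
  ],
)

```text
time: 32.7
ee_pos: [0.4392, 0.1771, 0.0647]
tcp_rot: [180.0, -0.0, 91.8]
wrist_force: [-0.7, 0.1, -0.9]
opening: 0.0553
grasp_force: 22.1
```

servo_tool(
  rows=[
    {"offset": [0.01,0,0],"yaw": 0,"claw": 1},
    {"offset": [0.02,0,0],"yaw": 0,"claw": 1},
    {"offset": [0.02,0,0],"yaw": 0,"claw": 1},
  ],
)

```text
time: 33.08
ee_pos: [0.4389, 0.179, 0.0643]
tcp_rot: [180.0, -0.0, 91.8]
wrist_force: [-0.0, 0.6, -1.6]
opening: 0.0554
grasp_force: 22.1
```

servo_tool(
  rows=[
    {"offset": [0.01,0,0],"yaw": 0,"claw": 1},
    {"offset": [0.02,0,0],"yaw": 0,"claw": 1},
    {"offset": [0.02,0,0],"yaw": 0,"claw": 1},
  ],
)

```text
time: 33.45
ee_pos: [0.4389, 0.1801, 0.0645]
tcp_rot: [180.0, 0.1, 91.8]
wrist_force: [0.1, -6.4, 2.6]
opening: 0.0553
grasp_force: 22.3
```

servo_tool(
  rows=[
    {"offset": [0.05,0,-0.08],"yaw": 0,"claw": 1},
    {"offset": [0.09,0,-0.15],"yaw": 0,"claw": 1},
    {"offset": [0.14,0,-0.22],"yaw": 0,"claw": 1},
    {"offset": [0.2,0,-0.29],"yaw": 0,"claw": 1},
    {"offset": [0.2,0,-0.29],"yaw": 0,"claw": 1},
  ],
)

```text
time: 34.08
ee_pos: [0.4383, 0.2014, 0.0939]
tcp_rot: [180.0, -0.0, 91.9]
wrist_force: [0.1, -3.1, 0.1]
opening: 0.0554
grasp_force: 23.4
```

```bash
python3 g.py 17 g
```

```text
[0.43827137 0.20102043 0.09338017] [ 1.79979746e+02 -5.91030203e-04  9.18513678e+01] [-0.04348726 -2.00069672  0.68447932]
c [ 21.8 -37.7] size [55.5 73.8] ang 73.0
-20 134 [-54. -30.] -10 224 [-41.  -5.] 0 51 [-41.  -3.] 10 29 [-50.  -6.] 20 23 [-52. -10.] 30 19 [-17. -13.] 40 23 [-21. -17.] 50 12 [-24. -20.] 60 4 [-26. -24.]
```

servo_tool(
  rows=[
    {"offset": [0.07,0,-0.06],"yaw": 0,"claw": 1},
    {"offset": [0.14,0,-0.11],"yaw": 0,"claw": 1},
    {"offset": [0.21,0,-0.16],"yaw": 0,"claw": 1},
    {"offset": [0.29,0,-0.21],"yaw": 0,"claw": 1},
    {"offset": [0.37,0,-0.25],"yaw": 0,"claw": 1},
    {"offset": [0.45,0,-0.28],"yaw": 0,"claw": 1},
    {"offset": [0.45,0,-0.28],"yaw": 0,"claw": 1},
  ],
)

```text
time: 35.05
ee_pos: [0.4368, 0.2466, 0.1216]
tcp_rot: [180.0, -0.0, 91.9]
wrist_force: [0.4, -2.2, 1.5]
opening: 0.0553
grasp_force: 24.4
```

```bash
python3 g.py 18 g
```

```text
[0.43678328 0.24609118 0.12134266] [ 1.79991052e+02 -2.19674134e-02  9.18545559e+01] [-0.31622378 -0.75469476  1.84104619]
c [ -4.4 -42.7] size [51.2 65.2] ang 44.0
-50 6 [-41. -38.] -40 124 [-48. -29.] -30 124 [-60. -19.] -20 132 [-69. -10.] -10 76 [-75.  -5.] 0 12 [-77. -33.] 10 6 [-67. -40.]
```

servo_tool(
  rows=[
    {"offset": [0.09,0,-0.02],"yaw": 0,"claw": 1},
    {"offset": [0.18,0,-0.04],"yaw": 0,"claw": 1},
    {"offset": [0.26,0,-0.04],"yaw": 0,"claw": 1},
    {"offset": [0.35,0,-0.04],"yaw": 0,"claw": 1},
    {"offset": [0.44,0,-0.03],"yaw": 0,"claw": 1},
    {"offset": [0.53,0,-0.02],"yaw": 0,"claw": 1},
    {"offset": [0.53,0,-0.02],"yaw": 0,"claw": 1},
  ],
)

```text
time: 36.02
ee_pos: [0.4352, 0.3003, 0.1239]
tcp_rot: [179.9, -0.1, 91.9]
wrist_force: [-0.6, -0.4, 5.1]
opening: 0.0552
grasp_force: 25.2
```

```bash
python3 g.py 19 g
```

```text
[0.4352327  0.30003433 0.12392446] [ 1.79945025e+02 -8.23685889e-02  9.18796165e+01] [0.46674153 0.67650988 5.9905797 ]
c [-22.6 -43.4] size [54.3 80.9] ang 13.7
-60 102 [-34. -12.] -50 233 [-68. -10.] -40 157 [-84.  -7.] -30 69 [-48.  -4.] -20 77 [-54.  -1.] -10 16 [-58.  -1.]
```

servo_tool(
  rows=[
    {"offset": [0.06,0,0.02],"yaw": 0,"claw": 1},
    {"offset": [0.12,0,0.04],"yaw": 0,"claw": 1},
    {"offset": [0.17,0,0.055],"yaw": 0,"claw": 1},
    {"offset": [0.2,0,0.065],"yaw": 0,"claw": 1},
    {"offset": [0.2,0,0.065],"yaw": 0,"claw": 1},
  ],
)

```text
time: 36.75
ee_pos: [0.4346, 0.3204, 0.1177]
tcp_rot: [179.9, -0.1, 91.9]
wrist_force: [-0.2, 0.4, 6.8]
opening: 0.0555
grasp_force: 26.1
```

```bash
python3 g.py 20 g
python3 - <<'E'
import cv2
cv2.imwrite("pics/v20.png",cv2.resize(cv2.imread("pics/side20.png")[90:250,140:353],None,fx=3.7,fy=3.7))
E
```

```text
[0.43461695 0.32024442 0.11768428] [ 1.79931227e+02 -1.27089140e-01  9.18803362e+01] [0.15084337 1.74665573 6.21613282]
c [-33.5 -38.9] size [80.8 50.9] ang 89.1
-60 384 [-72.  -3.] -50 115 [-77.  -1.] -40 52 [-56.  -1.] -30 63 [-52.   1.] -20 44 [-48.   1.] -10 9 [-2.  0.]
```

View pics/v20.png

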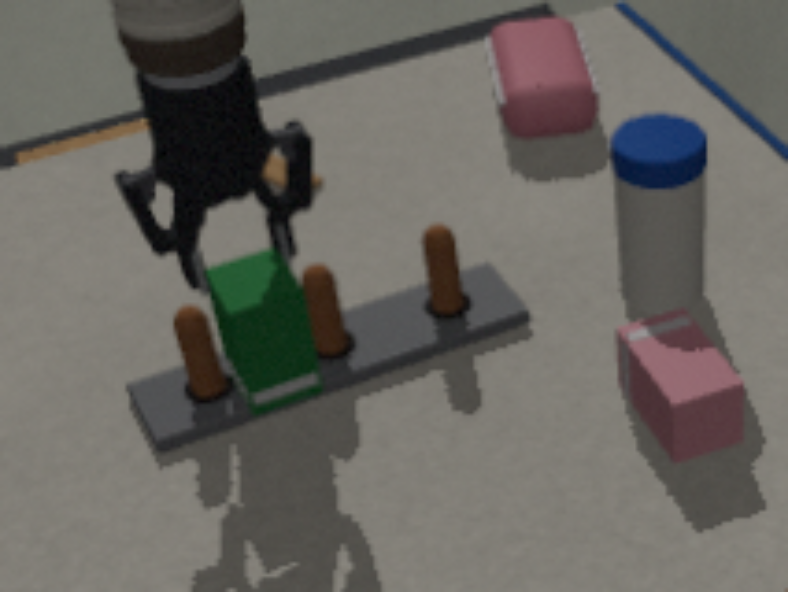

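The green cup stands mouth-down on the plate between the first two pegs at (265,330). I'll release it and regrip centrally at the top, with the tips above the peg tops.

servo_tool(
  rows=[
    {"offset": [0,0,-0.01],"yaw": 0,"claw": 0.6},
    {"offset": [0,0,-0.01],"yaw": 0,"claw": 0.2},
    {"offset": [0,0,-0.01],"yaw": 0,"claw": 0},
    {"offset": [0,0,-0.01],"yaw": 0,"claw": 0},
    {"offset": [0,0,-0.1],"yaw": 0,"claw": 0},
    {"offset": [-0.1,0,-0.3],"yaw": 0,"claw": 0},
    {"offset": [-0.31,0,-0.4],"yaw": 0,"claw": 0},
    {"offset": [-0.31,0,-0.4],"yaw": 0,"claw": 0},
  ],
)

```text
time: 37.85
ee_pos: [0.4359, 0.2866, 0.158]
tcp_rot: [179.9, -0.0, 91.7]
wrist_force: [-0.0, 0.5, -0.8]
opening: 0.0855
grasp_force: 0.0
```

```bash
python3 g.py 21 g
python3 - <<'E'
from look import *
I={"side":np.load("pics/side21.npz")};m=cv2.erode(mask(I["side"]["p"],(45,80,30),(80,255,255),(150,90,310,280)).astype(np.uint8),np.ones((2,2)))
P=cloud("side",m>0,I["side"]["d"]);P=P[(P[:,1]<.36)&(P[:,2]<.13)];zt=np.percentile(P[:,2],98);Q=P[P[:,2]>.108];print("\ntop",zt,rect(Q))
E
```

```text
[0.43550617 0.28739473 0.15668721] [ 1.79993468e+02 -1.28316248e-02  9.17770870e+01] [-0.27063606 -0.03564968 -0.74689186]
c [  5.5 -78.4] size [79.  52.4] ang 86.8
-20 444 [-114.  -42.] -10 61 [-105.  -39.] 0 55 [-95. -40.] 10 51 [-96. -40.] 20 36 [-44. -40.] 30 7 [-44. -41.] 
top 0.11655992059646411 (array([433. , 294.8]), array([51.7, 52.4]), 1.6)
```

servo_tool(
  rows=[
    {"offset": [0.07,-0.01,0],"yaw": 0,"claw": 0},
    {"offset": [0.07,-0.01,0.2],"yaw": 0,"claw": 0},
    {"offset": [0.07,-0.01,0.35],"yaw": 0,"claw": 0},
    {"offset": [0.07,-0.01,0.42],"yaw": 0,"claw": 0},
    {"offset": [0.07,-0.01,0.42],"yaw": 0,"claw": 0.3},
    {"offset": [0.07,-0.01,0.42],"yaw": 0,"claw": 0.7},
    {"offset": [0.07,-0.01,0.42],"yaw": 0,"claw": 1},
    {"offset": [0.07,-0.01,0.42],"yaw": 0,"claw": 1},
    {"offset": [0.07,-0.01,0.42],"yaw": 0,"claw": 1},
    {"offset": [0.07,-0.01,0.42],"yaw": 0,"claw": 1},
  ],
  squeeze=40,
)

```text
time: 39.2
ee_pos: [0.4345, 0.295, 0.1154]
tcp_rot: [179.9, -0.0, 91.8]
wrist_force: [0.8, -0.5, 4.8]
opening: 0.055
grasp_force: 43.2
```

servo_tool(
  rows=[
    {"offset": [0,0,-0.1],"yaw": 0,"claw": 1},
    {"offset": [0,0,-0.3],"yaw": 0,"claw": 1},
    {"offset": [0,0,-0.5],"yaw": 0,"claw": 1},
    {"offset": [0,0,-0.7],"yaw": 0,"claw": 1},
    {"offset": [0,0,-0.95],"yaw": 0,"claw": 1},
    {"offset": [0,0,-0.95],"yaw": 0,"claw": 1},
  ],
)

```text
time: 39.95
ee_pos: [0.4347, 0.2952, 0.2115]
tcp_rot: [179.9, -0.1, 91.8]
wrist_force: [0.6, 0.2, -0.5]
opening: 0.0551
grasp_force: 42.6
```

```bash
python3 g.py 22 g
python3 - <<'E'
from look import *
I={"side":np.load("pics/side22.npz")};m=cv2.erode(mask(I["side"]["p"],(45,80,30),(80,255,255),(130,30,310,280)).astype(np.uint8),np.ones((2,2)))
P=cloud("side",m>0,I["side"]["d"]);P=P[(P[:,1]<.36)&(P[:,2]<.25)&(P[:,2]>.1)]
F=P[(P[:,2]<.19)];print("\nfront face y",np.percentile(F[:,1],[10,50,90]),"x",np.percentile(F[:,0],[2,98]),"z",P[:,2].min(),P[:,2].max())
rep({"top":np.load("pics/top22.npz")},"pink","top",(150,40,40),(180,255,255),(205,185,290,260))
E
```

```text
[0.43407447 0.29476101 0.20908092] [-1.79966671e+02  1.84740384e-02  9.18351510e+01] [ 0.44054903 -0.3817099  -1.90833221]
c [  0. -36.] size [56.8 77.2] ang 0.8
-30 504 [-72.  -1.] -20 73 [-72.   1.] -10 52 [-56.   1.] 0 45 [-54.   1.] 10 39 [-2.  3.] 20 21 [-2.  1.] 
front face y [0.269034   0.27201157 0.27549221] x [0.40617812 0.45938589] z 0.10825426361137269 0.21185112411021534
pink top 882 z0.0612 (array([695.5, 128.6]), array([99.1, 57.7]), 86.5) mean [0.6948 0.1247 0.0589]
```

servo_tool(
  rows=[
    {"offset": [0.07,-0.15,0],"yaw": 0,"claw": 1},
    {"offset": [0.15,-0.3,0],"yaw": 0,"claw": 1},
    {"offset": [0.22,-0.46,0],"yaw": 0,"claw": 1},
    {"offset": [0.22,-0.46,0],"yaw": 0,"claw": 1},
    {"offset": [0.22,-0.46,0.15],"yaw": 0,"claw": 1},
    {"offset": [0.22,-0.46,0.3],"yaw": 0,"claw": 1},
    {"offset": [0.22,-0.46,0.4],"yaw": 0,"claw": 1},
    {"offset": [0.22,-0.46,0.4],"yaw": 0,"claw": 1},
  ],
)

```text
time: 41.05
ee_pos: [0.3873, 0.3148, 0.1685]
tcp_rot: [-179.9, 0.1, 91.8]
wrist_force: [0.2, -0.1, -0.9]
opening: 0.0551
grasp_force: 42.7
```

servo_tool(
  rows=[
    {"offset": [0,0,0.15],"yaw": 0,"claw": 1},
    {"offset": [0,0,0.3],"yaw": 0,"claw": 1},
    {"offset": [0,0,0.42],"yaw": 0,"claw": 1},
    {"offset": [0,0,0.5],"yaw": 0,"claw": 1},
    {"offset": [0,0,0.54],"yaw": 0,"claw": 1},
    {"offset": [0,0,0.54],"yaw": 0,"claw": 1},
  ],
)

```text
time: 41.8
ee_pos: [0.3876, 0.3154, 0.116]
tcp_rot: [180.0, -0.0, 91.8]
wrist_force: [0.4, -0.1, -1.1]
opening: 0.0554
grasp_force: 42.7
```

servo_tool(
  rows=[
    {"offset": [0,0,0.01],"yaw": 0,"claw": 1},
    {"offset": [0,0,0.01],"yaw": 0,"claw": 1},
    {"offset": [0,0,0.01],"yaw": 0,"claw": 0.6},
    {"offset": [0,0,0.01],"yaw": 0,"claw": 0.2},
    {"offset": [0,0,0.01],"yaw": 0,"claw": 0},
    {"offset": [0,0,0.01],"yaw": 0,"claw": 0},
    {"offset": [0,0,-0.2],"yaw": 0,"claw": 0},
    {"offset": [0,0,-0.5],"yaw": 0,"claw": 0},
    {"offset": [0,0,-0.8],"yaw": 0,"claw": 0},
  ],
)

```text
time: 42.92
ee_pos: [0.3874, 0.3152, 0.1965]
tcp_rot: [-180.0, 0.0, 91.8]
wrist_force: [1.2, 0.4, -0.1]
opening: 0.0857
grasp_force: 0.0
```

servo_tool(
  rows=[
    {"offset": [-0.3,0.3,0],"yaw": 0,"claw": 0},
    {"offset": [-0.6,0.6,0],"yaw": 0,"claw": 0},
    {"offset": [-1,1,0],"yaw": 0.01,"claw": 0},
    {"offset": [-1,1,0],"yaw": 0.025,"claw": 0},
  ],
)

```text
time: 43.42
ee_pos: [0.4926, 0.2161, 0.1952]
tcp_rot: [-180.0, 0.0, 87.0]
wrist_force: [-0.7, 0.1, -0.6]
opening: 0.0851
grasp_force: 0.0
```

```bash
python3 g.py 23 g
python3 - <<'E'
from look import *
I={n:np.load(f"pics/{n}23.npz") for n in("side","top")}
m=cv2.erode(mask(I["side"]["p"],(45,80,30),(80,255,255),(130,30,310,280)).astype(np.uint8),np.ones((2,2)))
P=cloud("side",m>0,I["side"]["d"]);P=P[(P[:,1]<.36)];Q=P[P[:,2]>.107];print("\ngreen top",rect(Q),np.percentile(P[:,2],[1,98]))
for n,b in(("side",(290,150,370,250)),("top",(205,185,290,260))):
    m=cv2.erode(mask(I[n]["p"],(150,40,40),(180,255,255),b).astype(np.uint8),np.ones((2,2)));P=cloud(n,m>0,I[n]["d"]);zt=np.percentile(P[:,2],85);Q=P[abs(P[:,2]-zt)<.007];F=P[(P[:,2]>.01)&(P[:,2]<.048)]
    print("pink",n,zt,rect(Q),"end y",np.percentile(F[:,1],[5,50]) if len(F) else "")
o=get_obs();print(o["ee_pos"],o["tcp_rot"],tcpdelta([.690,.085,.13]-o["ee_pos"]))
E
```

```text
[0.49108226 0.21778464 0.19538139] [-1.79959944e+02  1.81739749e-02  8.72028411e+01] [ 1.12485731 -0.40655481  0.29465623]
c [0. 0.] size [0. 0.] ang 0.0

green top (array([386.6, 317. ]), array([52.8, 56.4]), 2.7) [0.01576865 0.11680494]
pink side 0.05698324370527028 (array([692.9, 126.6]), array([100.5,  56.2]), 88.2) end y [0.07880645 0.08259825]
pink top 0.06057786657129849 (array([693.4, 127.5]), array([96.5, 55.4]), 88.1) end y [0.07918453 0.11089258]
[0.49108226 0.21778464 0.19538139] [-1.79959944e+02  1.81739749e-02  8.72028411e+01] [-1.22898453  2.05206345  0.65276925]
```

servo_tool(
  rows=[
    {"offset": [-0.2,0.3,0],"yaw": 0,"claw": 0},
    {"offset": [-0.45,0.65,0.1],"yaw": 0,"claw": 0},
    {"offset": [-0.66,1,0.2],"yaw": 0,"claw": 0},
  ],
)

```text
time: 43.9
ee_pos: [0.5881, 0.1479, 0.1758]
tcp_rot: [180.0, -0.0, 87.5]
wrist_force: [-0.0, 0.9, 1.5]
opening: 0.0853
grasp_force: 0.0
```

servo_tool(
  rows=[
    {"offset": [-0.2,0.3,0.1],"yaw": 0,"claw": 0},
    {"offset": [-0.45,0.65,0.3],"yaw": 0,"claw": 0},
    {"offset": [-0.66,1,0.45],"yaw": 0,"claw": 0},
    {"offset": [-0.66,1,0.45],"yaw": 0,"claw": 0},
    {"offset": [-0.66,1,0.45],"yaw": 0,"claw": 0},
  ],
)

```text
time: 44.52
ee_pos: [0.6839, 0.0782, 0.1308]
tcp_rot: [-180.0, -0.0, 87.4]
wrist_force: [-0.0, -0.6, -0.5]
opening: 0.085
grasp_force: 0.0
```

```bash
python3 g.py 24 p
python3 - <<'E'
from look import *
I={n:np.load(f"pics/{n}24.npz") for n in("side","top")}
for n,b in(("side",(290,150,370,250)),):
    m=cv2.erode(mask(I[n]["p"],(150,40,40),(180,255,255),b).astype(np.uint8),np.ones((2,2)));P=cloud(n,m>0,I[n]["d"]);Q=P[(P[:,2]>.052)&(P[:,2]<.062)];F=P[(P[:,2]>.01)&(P[:,2]<.048)]
    print("\npink",n,rect(Q),"end y",np.percentile(F[:,1],[5,50]),np.percentile(F[:,0],[2,98]))
o=get_obs();print(tcpdelta([.6915,.078,.062]-o["ee_pos"]))
E
```

```text
[0.68389816 0.07847762 0.13183132] [ 1.79940423e+02 -1.86322140e-02  8.74265671e+01] [-0.37826918  0.40246974  0.35583049]
c [ 38.1 -95.6] size [78.4 46. ] ang 0.6
-10 7 [-107.  -77.] 0 260 [-117.  -74.] 10 63 [-111.  -74.] 20 60 [-107.  -73.] 30 60 [-105.  -74.] 40 59 [-100.  -73.] 50 57 [-100.  -74.] 60 52 [-95. -74.] 70 19 [-82. -74.] 
pink side (array([692.9, 126.7]), array([97.2, 56.3]), 88.0) end y [0.07875033 0.08290586] [0.66332795 0.71907712]
[-0.00158524  0.07542999  0.69839151]
```

servo_tool(
  rows=[
    {"offset": [0,0.075,0.1],"yaw": 0,"claw": 0},
    {"offset": [0,0.075,0.3],"yaw": 0,"claw": 0},
    {"offset": [0,0.075,0.5],"yaw": 0,"claw": 0},
    {"offset": [0,0.075,0.7],"yaw": 0,"claw": 0},
    {"offset": [0,0.075,0.7],"yaw": 0,"claw": 0.2},
    {"offset": [0,0.075,0.7],"yaw": 0,"claw": 0.6},
    {"offset": [0,0.075,0.7],"yaw": 0,"claw": 1},
    {"offset": [0,0.075,0.7],"yaw": 0,"claw": 1},
    {"offset": [0,0.075,0.7],"yaw": 0,"claw": 1},
    {"offset": [0,0.075,0.7],"yaw": 0,"claw": 1},
  ],
  squeeze=20,
)

```text
time: 45.88
ee_pos: [0.692, 0.0771, 0.0612]
tcp_rot: [180.0, -0.0, 87.3]
wrist_force: [1.0, -0.6, 0.9]
opening: 0.0551
grasp_force: 21.6
```

servo_tool(
  rows=[
    {"offset": [0,0,-0.1],"yaw": 0,"claw": 1},
    {"offset": [0,0,-0.3],"yaw": 0,"claw": 1},
    {"offset": [0,0,-0.6],"yaw": 0,"claw": 1},
    {"offset": [0,-0.1,-0.7],"yaw": 0,"claw": 1},
    {"offset": [0,-0.2,-0.7],"yaw": 0,"claw": 1},
    {"offset": [0,-0.2,-0.7],"yaw": 0,"claw": 1},
  ],
)

```text
time: 46.62
ee_pos: [0.6706, 0.0781, 0.1301]
tcp_rot: [-179.9, 0.0, 87.4]
wrist_force: [-1.0, -0.1, -1.1]
opening: 0.0551
grasp_force: 21.7
```

```bash
python3 g.py 25 p;python3 -c "
from h import *
o=get_obs();print(tcpdelta([.539,.170,.11]-o['ee_pos']))"
```

```text
[0.67120913 0.07800113 0.12981168] [-1.79923600e+02  1.27187542e-02  8.73429360e+01] [ 0.3222      0.21973843 -0.30284572]
c [ 37.4 -30.1] size [55.8 76.5] ang 89.3
-10 3 [-37. -32.] 0 312 [-55.  -4.] 10 44 [-45.  -3.] 20 39 [-43.  -3.] 30 27 [-47.  -3.] 40 21 [-47.  -3.] 50 20 [-47.  -4.] 60 5 [-49. -37.] 70 4 [-50. -10.] [ 0.85775416 -1.36305353  0.19974409]
```

servo_tool(
  rows=[
    {"offset": [0.1,-0.15,0],"yaw": -0.005,"claw": 1},
    {"offset": [0.2,-0.3,0],"yaw": -0.01,"claw": 1},
    {"offset": [0.3,-0.5,0],"yaw": -0.015,"claw": 1},
    {"offset": [0.4,-0.7,0],"yaw": -0.02,"claw": 1},
    {"offset": [0.5,-0.9,0],"yaw": -0.025,"claw": 1},
    {"offset": [0.5,-1,0],"yaw": -0.025,"claw": 1},
    {"offset": [0.5,-1,0],"yaw": -0.025,"claw": 1},
  ],
)

```text
time: 47.6
ee_pos: [0.5741, 0.1324, 0.1307]
tcp_rot: [-180.0, 0.0, 91.8]
wrist_force: [-0.3, -0.4, -0.6]
opening: 0.0552
grasp_force: 21.8
```

```bash
python3 -c "
from h import *
o=get_obs();print(o['ee_pos'],o['tcp_rot'],tcpdelta([.5395,.172,.0645]-o['ee_pos']))"
```

```text
[0.57405576 0.13238696 0.13068281] [-1.79997040e+02  9.53282016e-03  9.18265760e+01] [ 0.40705361 -0.33272142  0.66177756]
```

servo_tool(
  rows=[
    {"offset": [0.1,-0.1,0.1],"yaw": 0,"claw": 1},
    {"offset": [0.2,-0.2,0.25],"yaw": 0,"claw": 1},
    {"offset": [0.3,-0.33,0.4],"yaw": 0,"claw": 1},
    {"offset": [0.4,-0.33,0.55],"yaw": 0,"claw": 1},
    {"offset": [0.4,-0.33,0.66],"yaw": 0,"claw": 1},
    {"offset": [0.4,-0.33,0.66],"yaw": 0,"claw": 1},
    {"offset": [0.44,-0.33,0.66],"yaw": 0,"claw": 1},
    {"offset": [0.47,-0.33,0.66],"yaw": 0,"claw": 1},
    {"offset": [0.47,-0.33,0.66],"yaw": 0,"claw": 1},
  ],
)

```text
time: 48.72
ee_pos: [0.54, 0.1788, 0.0652]
tcp_rot: [180.0, -0.0, 91.8]
wrist_force: [0.9, -0.5, -0.9]
opening: 0.0556
grasp_force: 21.8
```

servo_tool(
  rows=[
    {"offset": [0.01,0,0],"yaw": 0,"claw": 1},
    {"offset": [0.02,0,0],"yaw": 0,"claw": 1},
    {"offset": [0.02,0,0],"yaw": 0,"claw": 1},
  ],
)

```text
time: 49.1
ee_pos: [0.5397, 0.1803, 0.0649]
tcp_rot: [180.0, 0.0, 91.8]
wrist_force: [0.0, -1.6, -0.6]
opening: 0.0555
grasp_force: 21.9
```

servo_tool(
  rows=[
    {"offset": [0.01,0,0],"yaw": 0,"claw": 1},
    {"offset": [0.02,0,0],"yaw": 0,"claw": 1},
    {"offset": [0.02,0,0],"yaw": 0,"claw": 1},
  ],
)

```text
time: 49.48
ee_pos: [0.5399, 0.1809, 0.0653]
tcp_rot: [180.0, 0.2, 91.8]
wrist_force: [0.5, -11.6, 4.4]
opening: 0.0554
grasp_force: 22.4
```

servo_tool(
  rows=[
    {"offset": [0.04,0,-0.08],"yaw": 0,"claw": 1},
    {"offset": [0.08,0,-0.15],"yaw": 0,"claw": 1},
    {"offset": [0.13,0,-0.22],"yaw": 0,"claw": 1},
    {"offset": [0.19,0,-0.29],"yaw": 0,"claw": 1},
    {"offset": [0.19,0,-0.29],"yaw": 0,"claw": 1},
  ],
)

```text
time: 50.1
ee_pos: [0.5391, 0.2022, 0.0944]
tcp_rot: [180.0, -0.0, 91.9]
wrist_force: [1.6, -3.2, 0.1]
opening: 0.0555
grasp_force: 23.8
```

```bash
python3 g.py 26 p
```

```text
[0.53903932 0.20165084 0.09379872] [1.79990213e+02 1.69222881e-03 9.18519581e+01] [ 0.87323976 -2.40555558  0.0967784 ]
c [ 23.7 -38.8] size [56.  71.6] ang 69.6
-20 73 [-53. -36.] -10 200 [-49. -10.] 0 98 [-41.  -3.] 10 28 [-52.  -6.] 20 22 [-61. -10.] 30 20 [-63. -13.] 40 25 [-63. -17.] 50 12 [-51. -20.] 60 4 [-27. -23.]
```

Same behaviour as before, about 20° of tilt. Continuing along the same arc.

servo_tool(
  rows=[
    {"offset": [0.07,0,-0.06],"yaw": 0,"claw": 1},
    {"offset": [0.14,0,-0.11],"yaw": 0,"claw": 1},
    {"offset": [0.21,0,-0.16],"yaw": 0,"claw": 1},
    {"offset": [0.29,0,-0.21],"yaw": 0,"claw": 1},
    {"offset": [0.37,0,-0.25],"yaw": 0,"claw": 1},
    {"offset": [0.45,0,-0.28],"yaw": 0,"claw": 1},
    {"offset": [0.45,0,-0.28],"yaw": 0,"claw": 1},
  ],
)

```text
time: 51.08
ee_pos: [0.5375, 0.2473, 0.122]
tcp_rot: [180.0, -0.0, 91.9]
wrist_force: [0.2, -1.3, 1.4]
opening: 0.0554
grasp_force: 25.8
```

```bash
python3 g.py 27 p
```

```text
[0.53751412 0.24671654 0.12177096] [-1.79995696e+02 -1.96396282e-02  9.18549039e+01] [-0.72314383 -1.36688995  0.30278034]
c [  1.8 -46.9] size [53.1 74. ] ang 41.5
-40 90 [-48. -31.] -30 127 [-60. -22.] -20 124 [-70. -12.] -10 115 [-80.  -6.] 0 20 [-84.  -8.] 10 16 [-77. -36.] 20 7 [-67. -47.]
```

servo_tool(
  rows=[
    {"offset": [0.09,0,-0.02],"yaw": 0,"claw": 1},
    {"offset": [0.18,0,-0.04],"yaw": 0,"claw": 1},
    {"offset": [0.26,0,-0.04],"yaw": 0,"claw": 1},
    {"offset": [0.35,0,-0.04],"yaw": 0,"claw": 1},
    {"offset": [0.44,0,-0.03],"yaw": 0,"claw": 1},
    {"offset": [0.53,0,-0.02],"yaw": 0,"claw": 1},
    {"offset": [0.53,0,-0.02],"yaw": 0,"claw": 1},
  ],
)

```text
time: 52.05
ee_pos: [0.5361, 0.3011, 0.1248]
tcp_rot: [179.9, -0.1, 91.9]
wrist_force: [-0.7, -1.0, 7.7]
opening: 0.0552
grasp_force: 27.4
```

servo_tool(
  rows=[
    {"offset": [0.06,0,0.02],"yaw": 0,"claw": 1},
    {"offset": [0.12,0,0.04],"yaw": 0,"claw": 1},
    {"offset": [0.17,0,0.055],"yaw": 0,"claw": 1},
    {"offset": [0.2,0,0.07],"yaw": 0,"claw": 1},
    {"offset": [0.2,0,0.07],"yaw": 0,"claw": 1},
  ],
)

```text
time: 52.68
ee_pos: [0.5355, 0.3215, 0.1185]
tcp_rot: [179.9, -0.2, 91.9]
wrist_force: [-1.0, 1.5, 10.8]
opening: 0.0552
grasp_force: 28.9
```

```bash
python3 g.py 28 p
```

```text
[0.53555389 0.32131454 0.11860935] [179.8716025   -0.18534342  91.89754478] [-1.76194942  2.02016533 10.41274811]
c [-29.8 -50.8] size [103.   55.1] ang 89.9
-60 275 [-71.  -5.] -50 209 [-99.  -3.] -40 59 [-62.  -2.] -30 64 [-60.  -1.] -20 51 [-58.  -0.] -10 19 [-5. -1.]
```

servo_tool(
  rows=[
    {"offset": [0.03,0,0.015],"yaw": 0,"claw": 1},
    {"offset": [0.03,0,0.015],"yaw": 0,"claw": 1},
    {"offset": [0.03,0,0],"yaw": 0,"claw": 0.6},
    {"offset": [0.03,0,0],"yaw": 0,"claw": 0.2},
    {"offset": [0.03,0,0],"yaw": 0,"claw": 0},
    {"offset": [0.03,0,0],"yaw": 0,"claw": 0},
    {"offset": [0,0,-0.1],"yaw": 0,"claw": 0},
    {"offset": [-0.1,0,-0.3],"yaw": 0,"claw": 0},
    {"offset": [-0.26,0,-0.4],"yaw": 0,"claw": 0},
    {"offset": [-0.26,0,-0.4],"yaw": 0,"claw": 0},
  ],
)

```text
time: 54.02
ee_pos: [0.5368, 0.2923, 0.1587]
tcp_rot: [179.9, -0.1, 91.7]
wrist_force: [-0.1, -0.2, 0.5]
opening: 0.0854
grasp_force: 0.0
```

```bash
python3 g.py 29 p
python3 - <<'E'
from look import *
I={"side":np.load("pics/side29.npz")};m=cv2.erode(mask(I["side"]["p"],(150,40,40),(180,255,255),(200,90,310,280)).astype(np.uint8),np.ones((2,2)))
P=cloud("side",m>0,I["side"]["d"]);P=P[(P[:,1]<.36)&(P[:,2]<.13)];zt=np.percentile(P[:,2],98);Q=P[P[:,2]>.108];print("\ntop",zt,rect(Q))
E
```

```text
[0.53622205 0.2930595  0.15692926] [ 1.79980983e+02 -1.74869556e-02  9.17874271e+01] [-0.20164441 -0.67660442  0.25036059]
c [  2.3 -78.7] size [80.2 52.1] ang 88.9
-30 102 [-111.  -42.] -20 355 [-115.  -41.] -10 61 [-99. -40.] 0 59 [-99. -40.] 10 42 [-98. -39.] 20 33 [-44. -40.] 
top 0.11689607915424177 (array([534.5, 295.7]), array([57.3, 51.2]), 3.6)
```

servo_tool(
  rows=[
    {"offset": [0.02,-0.01,0.1],"yaw": 0,"claw": 0},
    {"offset": [0.02,-0.01,0.25],"yaw": 0,"claw": 0},
    {"offset": [0.02,-0.01,0.37],"yaw": 0,"claw": 0},
    {"offset": [0.02,-0.01,0.42],"yaw": 0,"claw": 0},
    {"offset": [0.02,-0.01,0.42],"yaw": 0,"claw": 0.3},
    {"offset": [0.02,-0.01,0.42],"yaw": 0,"claw": 0.7},
    {"offset": [0.02,-0.01,0.42],"yaw": 0,"claw": 1},
    {"offset": [0.02,-0.01,0.42],"yaw": 0,"claw": 1},
    {"offset": [0.02,-0.01,0.42],"yaw": 0,"claw": 1},
    {"offset": [0.02,-0.01,0.42],"yaw": 0,"claw": 1},
  ],
  squeeze=40,
)

```text
time: 55.38
ee_pos: [0.5353, 0.2955, 0.1155]
tcp_rot: [179.9, -0.0, 91.8]
wrist_force: [1.3, -1.1, 5.4]
opening: 0.055
grasp_force: 43.2
```

servo_tool(
  rows=[
    {"offset": [0,0,-0.1],"yaw": 0,"claw": 1},
    {"offset": [0,0,-0.3],"yaw": 0,"claw": 1},
    {"offset": [0,0,-0.5],"yaw": 0,"claw": 1},
    {"offset": [0,0,-0.7],"yaw": 0,"claw": 1},
    {"offset": [0,0,-0.95],"yaw": 0,"claw": 1},
    {"offset": [0,0,-0.95],"yaw": 0,"claw": 1},
  ],
)

```text
time: 56.12
ee_pos: [0.5355, 0.2957, 0.2116]
tcp_rot: [179.9, -0.1, 91.8]
wrist_force: [-0.1, 0.8, -1.7]
opening: 0.055
grasp_force: 42.6
```

```bash
python3 g.py 30 p; python3 -c "
from h import *
o=get_obs();print(tcpdelta([.587,.3215,.21]-o['ee_pos']))"
```

```text
[0.53488454 0.29537605 0.20896688] [-1.79958226e+02  2.01753762e-02  9.18371018e+01] [ 0.10106942 -0.71623993 -1.63749615]
c [  0.9 -47.5] size [55.8 99.6] ang 0.2
-30 373 [-73.  -1.] -20 178 [-76.   0.] -10 51 [-62.   1.] 0 47 [-63.   1.] 10 45 [-63.   1.] 20 22 [-2.  2.] [ 0.24439437  0.52925379 -0.0108031 ]
```

servo_tool(
  rows=[
    {"offset": [0.08,0.17,0],"yaw": 0,"claw": 1},
    {"offset": [0.16,0.34,0],"yaw": 0,"claw": 1},
    {"offset": [0.24,0.52,0],"yaw": 0,"claw": 1},
    {"offset": [0.24,0.52,0],"yaw": 0,"claw": 1},
    {"offset": [0.24,0.52,0.15],"yaw": 0,"claw": 1},
    {"offset": [0.24,0.52,0.3],"yaw": 0,"claw": 1},
    {"offset": [0.24,0.52,0.4],"yaw": 0,"claw": 1},
    {"offset": [0.24,0.52,0.4],"yaw": 0,"claw": 1},
  ],
)

```text
time: 57.22
ee_pos: [0.5856, 0.3207, 0.1686]
tcp_rot: [-179.9, 0.0, 91.8]
wrist_force: [-0.5, -0.8, 0.1]
opening: 0.0553
grasp_force: 42.9
```

servo_tool(
  rows=[
    {"offset": [0,0,0.15],"yaw": 0,"claw": 1},
    {"offset": [0,0,0.3],"yaw": 0,"claw": 1},
    {"offset": [0,0,0.42],"yaw": 0,"claw": 1},
    {"offset": [0,0,0.5],"yaw": 0,"claw": 1},
    {"offset": [0,0,0.55],"yaw": 0,"claw": 1},
    {"offset": [0,0,0.55],"yaw": 0,"claw": 1},
  ],
)

```text
time: 57.98
ee_pos: [0.5863, 0.3212, 0.1155]
tcp_rot: [180.0, -0.0, 91.8]
wrist_force: [-1.3, -1.4, 2.8]
opening: 0.0547
grasp_force: 43.3
```

servo_tool(
  rows=[
    {"offset": [0,0,0],"yaw": 0,"claw": 0.6},
    {"offset": [0,0,0],"yaw": 0,"claw": 0.2},
    {"offset": [0,0,0],"yaw": 0,"claw": 0},
    {"offset": [0,0,0],"yaw": 0,"claw": 0},
    {"offset": [0,0,-0.2],"yaw": 0,"claw": 0},
    {"offset": [0,0,-0.5],"yaw": 0,"claw": 0},
    {"offset": [0,0,-0.9],"yaw": 0,"claw": 0},
  ],
)

```text
time: 58.85
ee_pos: [0.5859, 0.3209, 0.2048]
tcp_rot: [-179.9, 0.0, 91.8]
wrist_force: [0.6, -0.3, 0.1]
opening: 0.0856
grasp_force: 0.0
```

servo_tool(
  rows=[
    {"offset": [-0.3,-0.3,0],"yaw": 0,"claw": 0},
    {"offset": [-0.6,-0.6,0],"yaw": 0,"claw": 0},
    {"offset": [-1,-1,0],"yaw": 0,"claw": 0},
  ],
)

```text
time: 59.22
ee_pos: [0.4888, 0.2173, 0.2044]
tcp_rot: [180.0, 0.0, 91.9]
wrist_force: [0.0, -0.4, 0.6]
opening: 0.0856
grasp_force: 0.0
```

servo_tool(
  rows=[
    {"offset": [-0.3,-0.3,0],"yaw": 0,"claw": 0},
    {"offset": [-0.6,-0.6,0],"yaw": 0,"claw": 0},
    {"offset": [-1,-1,0],"yaw": 0,"claw": 0},
    {"offset": [-1,-1,0],"yaw": 0,"claw": 0},
    {"offset": [-1,-1,0],"yaw": 0,"claw": 0},
  ],
)

```text
time: 59.85
ee_pos: [0.3932, 0.1149, 0.2052]
tcp_rot: [179.9, -0.0, 91.8]
wrist_force: [0.2, 0.5, 0.3]
opening: 0.0852
grasp_force: 0.0
```

Run:
```python
from look import *
I=snap(31);a=cv2.resize(I["side"]["p"][90:390,150:450,::-1],(400,400));b=cv2.resize(I["top"]["p"][150:350,150:350,::-1],(400,400));cv2.imwrite("pics/v31.png",np.hstack([a,b]))
for nm,lo,hi in(("g",(45,80,30),(80,255,255)),("p",(150,40,40),(180,255,255))):
    m=cv2.erode(mask(I["side"]["p"],lo,hi,(150,110,300,250)).astype(np.uint8),np.ones((2,2)));P=cloud("side",m>0,I["side"]["d"]);P=P[(P[:,1]<.37)&(P[:,1]>.26)]
    print(nm,np.percentile(P[:,2],[1,99]),rect(P[P[:,2]>.107]))
```

```text
g [0.01543018 0.11642285] (array([389.9, 314.9]), array([43.1, 55.3]), 13.1)
p [0.01457478 0.11725005] (array([584.8, 321.4]), array([54.8, 54.1]), 2.8)
```

View pics/v31.png

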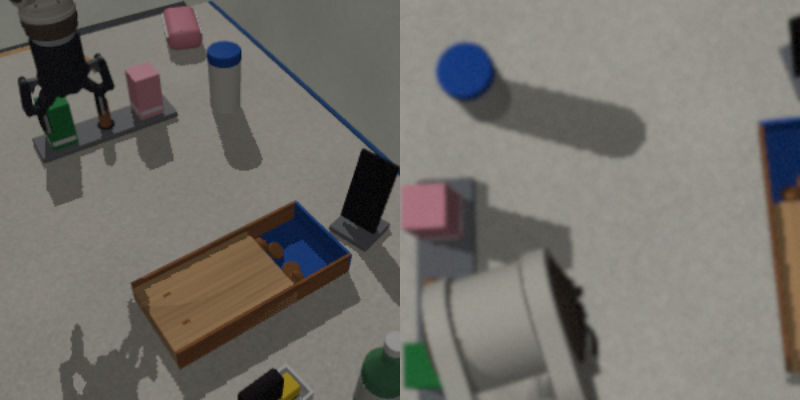

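Both cups hang mouth-down on the end pegs with their rims on the base (green at (58,120), pink at (145,90) in the side crop), and shells show in the tray at (262,243), (276,250) and (292,270). One last height check on the four shells before handing in.

Run:
```python
from look import *
t=np.radians(5)
for n,b in(("top",(328,205,392,262)),("side",(320,240,415,310))):
    I=np.load(f"pics/{n}31.npz");k=np.zeros((480,640),bool);k[b[1]:b[3],b[0]:b[2]]=1
    P=cloud(n,k,I["d"]);q=P[:,:2]-[.489,-.1937];x=q@[np.cos(t),np.sin(t)]*1000;y=q@[-np.sin(t),np.cos(t)]*1000
    s=(x>114)&(x<205)&(abs(y)<62)&(P[:,2]>.012);H=[(x[s][y[s]//10==a].max().round(),(P[s,2][y[s]//10==a]*1000).max().round(),(y[s]//10==a).sum()) if (y[s]//10==a).any() else None for a in range(-7,7)]
    print(n,H)
    s=(x>-105)&(x<100)&(abs(y)<60);print("slab max z",np.percentile(P[s,2],99.5) if s.any() else "")
```

```text
top [(np.float64(196.0), np.float64(24.0), np.int64(10)), (np.float64(191.0), np.float64(33.0), np.int64(45)), (np.float64(201.0), np.float64(35.0), np.int64(48)), (np.float64(192.0), np.float64(32.0), np.int64(45)), (np.float64(204.0), np.float64(28.0), np.int64(44)), (np.float64(204.0), np.float64(29.0), np.int64(28)), (np.float64(196.0), np.float64(15.0), np.int64(8)), (np.float64(203.0), np.float64(26.0), np.int64(19)), (np.float64(203.0), np.float64(34.0), np.int64(45)), (np.float64(194.0), np.float64(37.0), np.int64(43)), (np.float64(199.0), np.float64(37.0), np.int64(42)), (np.float64(192.0), np.float64(40.0), np.int64(35)), (np.float64(201.0), np.float64(39.0), np.int64(24)), (np.float64(202.0), np.float64(14.0), np.int64(2))]
slab max z 0.04574624311139523
side [None, (np.float64(139.0), np.float64(27.0), np.int64(28)), (np.float64(142.0), np.float64(30.0), np.int64(44)), (np.float64(148.0), np.float64(25.0), np.int64(27)), (np.float64(149.0), np.float64(22.0), np.int64(52)), (np.float64(147.0), np.float64(24.0), np.int64(24)), None, (np.float64(142.0), np.float64(23.0), np.int64(14)), (np.float64(148.0), np.float64(28.0), np.int64(57)), (np.float64(149.0), np.float64(31.0), np.int64(48)), (np.float64(129.0), np.float64(34.0), np.int64(29)), (np.float64(135.0), np.float64(35.0), np.int64(18)), (np.float64(132.0), np.float64(32.0), np.int64(7)), None]
slab max z 0.0394758662700348
```

```bash
python3 -c "
from workcell import *
print(job_done())"
```

```text
the job is handed in; nothing more can be done
None
```

I swept all four shells into the tray with the scraper (one or more lean on edge there, below the slab top), put the scraper back in its caddy, then hung the green and pink cups upside down on the end pegs with rims on the base (no blue cup at the start), and handed the job in at about 60 s; no verdict was returned.

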